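Pin a pack of riser plates to the marking jig's hidden datum bush

ROBOT

A 6-joint arm with a two-finger parallel gripper is mounted at the origin on a cart in front of the work surface, level with it; the furniture and walls round the work are solid. World frame = base frame: x ahead of the robot, y to its left, z up, the work surface at z = 0. Lengths are in mm, angles in rad, forces in N, time in s.
With the tool pointing down it reaches from about 325 to 750 mm from the base axis. Payload 7.6 kg.
Tool frame: the origin (TCP) lies midway between the tips of the shut fingers; the grasp point (between the pads) lies 19 mm behind it; z points along the fingers, y is the direction in which the jaws open and shut (so a half turn about z gives the same grasp; the last joint's range is limited). The gripper opens to 85 mm and grips with 20 to 120 N. Pads are 22 mm wide; open, the fingers measure 114 mm over their backs; the gripper's body (76 mm by 85 mm) begins 54 mm behind the grasp point. The pads swing forward as they close: fully open they stand 13 mm farther back than shut.
Start: joints at [1.255, 0.052, 1.401, -0, 1.689, -0.07], TCP at [127.732, 509.245, 231.323] pointing down, gripper open.
Joint ranges: [-2.9, 2.9], [-0.91, 2.17], [0.12, 2.37], [-1.06, 4.2], [0.26, 2.73], [-2.93, 2.93]. Speed limits (rad/s): [2.57, 2.57, 3.01, 3.14, 3.14, 3.14].

INTERFACE

Orientations are given as a rotation vector (axis times angle).
In Python, from bench import manip gives the robot as it stands.
- The arm moves only by the tool arm_command, never from a script. Its argument "deltas" is a list of rows, each an object with "offset": the shift along the tool's x, y, z in cm, a list of three; "dr": the turn, a rotation vector about the tool's x, y, z in rad, a list of three. A call has 1 to 8 rows; each row shifts and turns the commanded pose from where the row before left it, along the tool's axes as they then stand; what a row does not reach is not made up. A row lasts 1/8 s, in which the tool goes at most 62.5 mm and 10.7 degrees, less where a joint would pass 70% of its speed; a pose out of reach is approached as far as the arm can. A call with a gripper value outside its range is refused whole. "jaw" is the opening, from 0 (shut) to 1 (fully open), set as the call begins (left out, the last holds). The fingers move at their own pace and stop on an object; "squeeze" is the grip in N (left out, the last holds). Time passes only in rows, so rows that do not move let the fingers close. It gives the time, the measured TCP pose, the force and the opening at its end, in the units of the state.
- manip.observe(): the state, without advancing time (a new reading comes with each control period).
- manip.get_image(name): name is "side" or "top" or "wrist"; returns (picture, depth): 480x640x3 uint8, red, green, blue; 480x640 float32, mm along the optical axis (not along the pixel's ray), 0 where there is no reading.
- manip.camera_model(name): a dict with "mtx" (3x3 intrinsics, pixels), "world_from_camera" (4x4, takes a point from camera to world coordinates); the wrist camera has in their place "mount" (4x4, takes a point from camera to tool coordinates, whose origin is the TCP and whose axes are the flange's). Camera axes: x right, y up, looking along -z (the intrinsics and any distortion apply to the point x, -y, -z); pixel columns grow to the right and rows downward; lengths in mm; the calibration is good to about 2 mm. A picture is of the moment at which its call begins: read the wrist's pose just before it. camera_model takes no time and is no camera call.
- manip.hand_in(): hands the job in, once; it reports no verdict.
The state is a dict: "time": time; "joint_pos": joint angles; "qd": joint speeds; "effort": joint torques, N m; "eef_pos": TCP position; "ee_rot": TCP orientation; "force": force on the tool from outside, world axes, zero at the start; "ft_torque": the same for the moment, N m; "width": finger opening in mm.
Only numpy, scipy, OpenCV 4.12 (cv2) and the standard library are available. Lean on these libraries where they do the work, as an engineer would, in place of code of your own. Each camera call takes 0.05 s, during which the arm holds its last target.

TASK

Three loose riser plates lie crooked on the marking jig. Square them up against the two fence dowels, with the help of the end stop, so that their holes line up, put the locking pin from the stand down through all three, then slide the pack along the fence to the left until the pin finds the datum bush that is clamped somewhere under the plates, and press the pin firmly home so that its flange sits flush on the top plate, the plates still against the fence. The jig is zeroed to the laser, so work by feel, never load it with more than about 45 N (4.5 kg), and leave the other things alone.

Things in the scene. Friction and masses are not known exactly. Their poses are not given: they have to be found in the camera images.
- jig: Fixed dark steel tooling plate, 130 x 200 x 25 mm (own x, y, z), flat on the bench. Origin: centre of its underside; z up, x away from the robot, y to its left. The plates lie on it. Hidden beneath them is a steel bush, clamped in a slot: bore 13 mm, mouth 25 mm above the bench, at x = 0, y = -26 to +2 mm of the jig, set differently each time; all else there is solid.
- dowel_a_top (a point): Top of a fixed steel fence dowel, 10 mm diameter, 21 mm out of the jig's upper face (top 46 mm above the bench), at x = 35, y = -18 mm of the jig. The plates' far (+x) long side bears on it and its twin when against the fence. Pushes of 5 to 8 N at 15 mm/s or slower move the stack and are enough to feel a stop.
- dowel_b_top (a point): The twin fence dowel, at x = 35, y = +45 mm of the jig. Load on the jig (all contacts on it, its dowels and its bush added up, with 4.5 N for the plates' weight and up to 10 N for the brake in the bush) must stay under 45 N; the arm's own push should stay under about 20 N, and the pin be set down, not dropped.
- dowel_c_top (a point): Top of the end stop, an equal dowel at x = 4, y = -65 mm of the jig; the plates' right (-y) ends bear on it when squared up, and leave it again when the pack is slid along the fence to +y.
- plate_low: Lowest of three equal loose aluminium plates stacked on the jig, 60 x 120 x 8 mm (own x, y, z), 0.15 kg. Origin: centre of its underside, 25 mm above the bench; z up. Through hole of 13.5 mm at x = 0, y = -30 mm. On all three dowels, its origin is over the jig's and axes are parallel. Starts 5 to 12 mm off towards the jig's -x, 3 to 10 mm towards its +y, turned up to 0.06 rad.
- plate_mid: Middle plate, same shape, frame and start range as plate_low, its underside 33 mm above the bench; crooked differently from its neighbours.
- plate_top: Top plate, same shape, frame and start range, its underside 41 mm and its upper face 49 mm above the bench. It also carries two low raised strips, 3 mm high, along its +x side and +y end (nest for a tag), clear of the pin's flange. The stack of plates is 24 mm high; with its pin loosely through, it slides over the jig until the pin's nose falls into the bush.
- pin: Loose locking pin, 0.055 kg. Origin: centre of its flange's underside. Below: steel shank, 12 mm diameter, 45 mm long, last 5 mm tapered to 9 mm. Above: flange 28 mm diameter, 4 mm thick, neck, flat-topped black knob, 24 mm diameter, 7 to 29 mm up, for gripping. Origin above the bench: 52 mm in the stand, 70 mm with its nose on the jig, about 51 to 58 mm held by the bush's brake, 49 mm home.
- pin_top (a point): Centre of the knob's flat top, 29 mm above the pin's origin. Two sprung balls in the bush brake the pin from about 9 mm short of home on; a slow, upright push of 5 to 12 N takes it down until the flange bears on the top plate, and it stays there. A firm press (more than 3 N on the plate) seats it.
- pin_stand: Fixed steel block, 42 x 76 x 52 mm (own x, y, z) with two upright through bores of 14.2 mm at y = +18 and y = -18 mm; the pin starts in the one at y = +18 mm. Origin: centre of its underside.
- loupe: Bystander: black eye loupe, 34 mm diameter, 31 mm high. Origin: centre of its underside. Leave alone.
- tag_blank: Bystander: anodised tag plate, 34 x 54 x 5 mm. Origin: centre of its underside. Leave alone.
- setup_block: Bystander: aluminium setting block, 30 x 50 x 20 mm. Origin: centre of its underside. Leave alone.
Mind the look-alikes: they are no part of the job. Leave any blue look-alike of the pin alone.

How it is judged:
By the outcome, as a careful person would: the job done as asked, in the order asked, and still so for the second after the job is handed in, with the robot touching nothing.
It also fails if it takes over 72 s, if anything falls off the work surface, if the arm or the gripper's body presses on something with over 40 N, if the wrist force passes 120 N, or if a joint passes its speed limit or range.

## Working session

There is one attempt and no reset: what is moved stays moved. The work goes in short steps, Python scripts to look and compute and a tool call to move; the robot and the scene stay as the last step left them, time stands still between calls to the robot, and variables do not carry over. Pictures are saved under pics/ and viewed, and the job is handed in when it is done.

Besides the shell and the picture viewer there is one more tool, called after "Call:" in YAML: its name, and indented under it one key for each argument. arm_command: Moves the arm, as the interface text tells. Its arguments: {"type":"object","properties":{"deltas":{"type":"array"},"jaw":{"type":"number"},"squeeze":{"type":"number"}},"required":["deltas"]}

```bash
ls; mkdir -p pics; python3 - <<'E'
from bench import manip
import cv2,numpy as np
print(manip.observe())
for n in ["top","side","wrist"]:
    im,d=manip.get_image(n); cv2.imwrite(f"pics/{n}0.png",im[:,:,::-1]); np.save(f"pics/{n}0.npy",d)
    print(n,manip.camera_model(n))
E
```

```text
pics
{'time': 0.0, 'joint_pos': array([ 1.25471357e+00,  5.28515649e-02,  1.40172359e+00,  1.23016197e-05,
        1.68857553e+00, -7.02791961e-02]), 'qd': array([-0.00140243,  0.00020733, -0.0018691 ,  0.00125153,  0.00182715,
       -0.00037353]), 'effort': array([-3.82472572e-04, -3.81673980e+01, -3.60184014e+01, -6.31826470e-05,
        6.30735944e-03,  1.94104679e-06]), 'eef_pos': array([127.62398826, 508.95004498, 230.46524391]), 'ee_rot': array([-3.85095553e-01, -3.11758648e+00,  2.39790048e-03]), 'force': array([ 0.22959835, -0.48833019,  0.63116857]), 'ft_torque': array([ 0.01048575, -0.02473618,  0.00690586]), 'width': 85.30246715773414}
top {'mtx': array([[558.0697417 ,   0.        , 311.73263043],
       [  0.        , 558.0697417 , 238.71906771],
       [  0.        ,   0.        ,   1.        ]]), 'world_from_camera': array([[ 1.36546660e-02,  9.83149414e-01, -1.82293116e-01,
         3.19236760e+02],
       [-9.99853648e-01,  1.53043449e-02,  7.64587345e-03,
        -3.86785066e+00],
       [ 1.03069127e-02,  1.82162035e-01,  9.83214504e-01,
         1.14131180e+03],
 
[... 436 characters left out ...]
25e+02],
       [-2.07979604e-02,  8.41115758e-01,  5.40455110e-01,
         5.86497565e+02],
       [ 0.00000000e+00,  0.00000000e+00,  0.00000000e+00,
         1.00000000e+00]])}
wrist {'mtx': array([[391.31428511,   0.        , 324.29328483],
       [  0.        , 391.31428511, 243.85902668],
       [  0.        ,   0.        ,   1.        ]]), 'mount': array([[ 3.58836609e-04,  9.60298255e-01,  2.78975149e-01,
         7.09350859e+01],
       [ 9.99999934e-01, -3.29686213e-04, -1.51409510e-04,
        -5.32994145e-01],
       [-5.34240276e-05,  2.78975185e-01, -9.60298310e-01,
        -1.43075448e+02],
       [ 0.00000000e+00,  0.00000000e+00,  0.00000000e+00,
         1.00000000e+00]])}
```

View pics/top0.png

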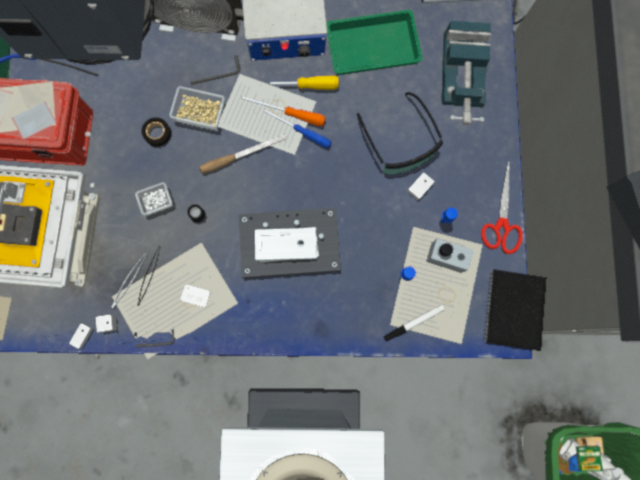

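View pics/side0.png

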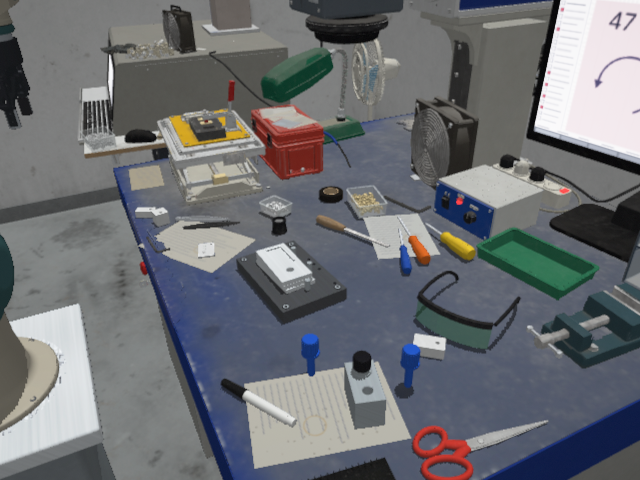

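View pics/wrist0.png

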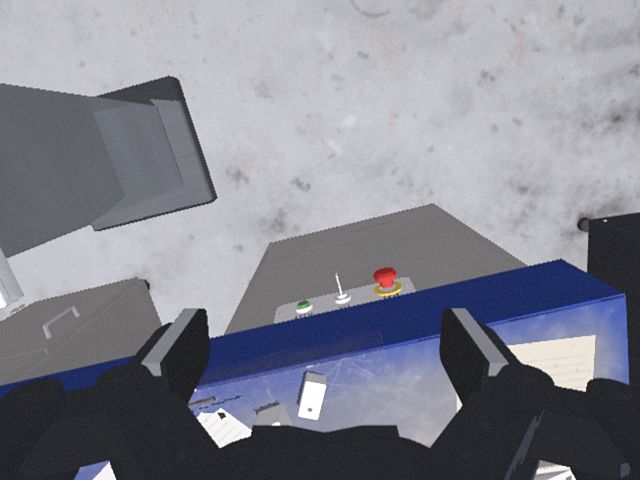

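The top view shows the jig at about (290,243) with the white-topped plates on it. A pin-like black knob stands in the grey stand at (446,250).

What could be taken for the pin:
- black knob in the stand (446,250)
- blue look-alikes at (450,215) and (408,273)
- loupe, black (196,212)
- tape roll (157,131)

By the description the pin is the black knob in the stand. I'll check that in a close crop.

```bash
python3 - <<'E'
import cv2,numpy as np
a=cv2.imread("pics/top0.png");s=cv2.imread("pics/side0.png")
f=lambda im,x0,y0,x1,y1,k:cv2.resize(im[y0:y1,x0:x1],None,fx=k,fy=k,interpolation=cv2.INTER_CUBIC)
cv2.imwrite("pics/c1.png",f(a,230,195,350,285,6))
cv2.imwrite("pics/c2.png",f(a,390,200,490,275,6))
cv2.imwrite("pics/c3.png",f(s,230,230,360,325,6))
cv2.imwrite("pics/c4.png",f(s,290,320,440,430,5))
E
```

```text
(no output)
```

View pics/c1.png

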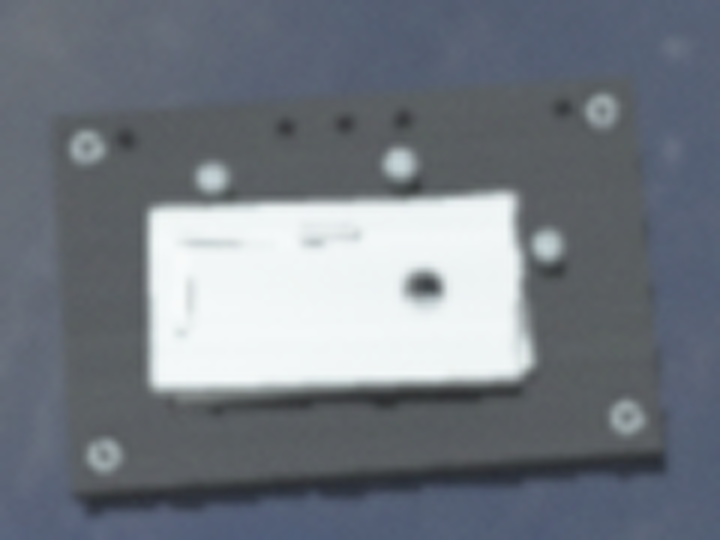

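View pics/c2.png

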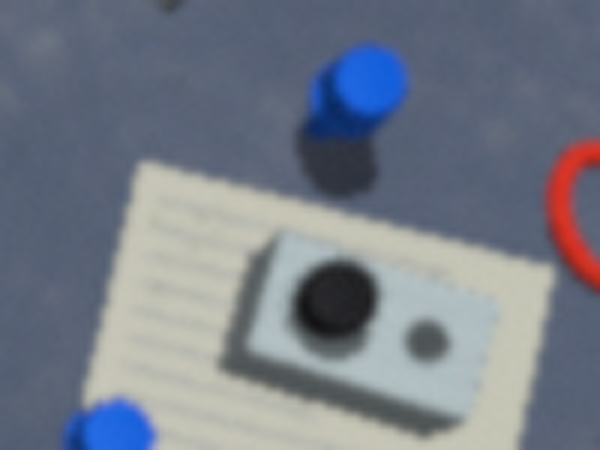

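View pics/c3.png

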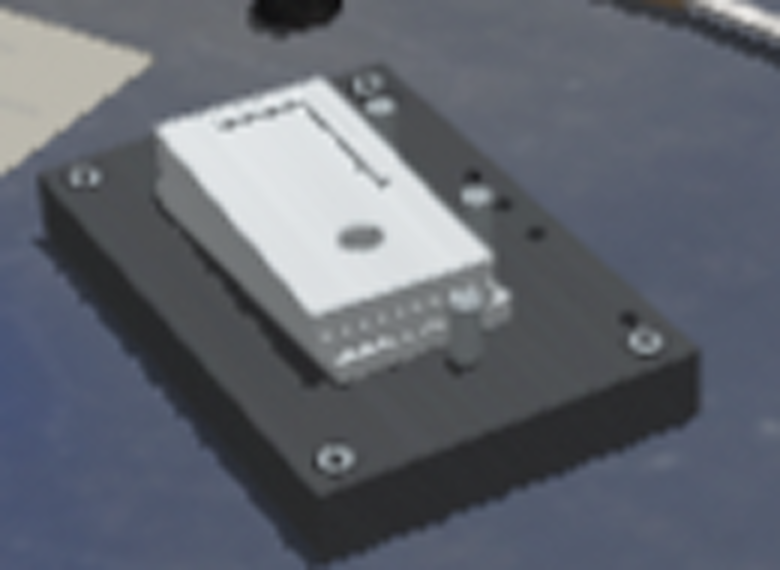

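View pics/c4.png

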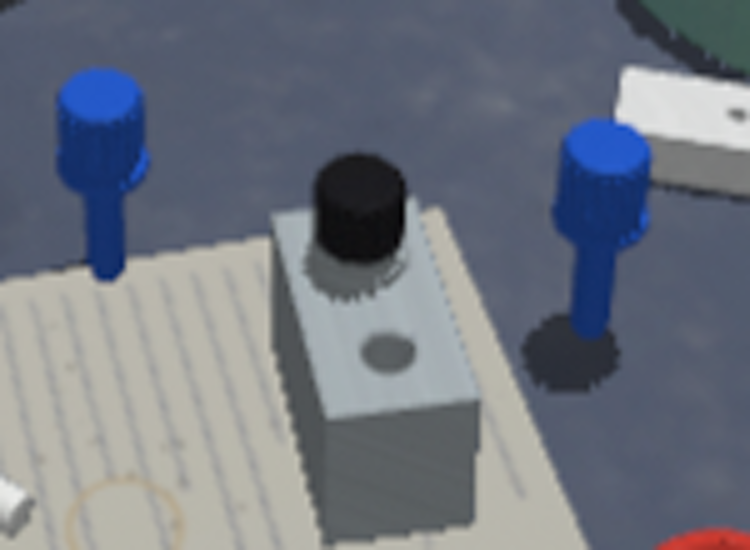

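The close crops confirm it: the black knob in the grey stand, next to an empty bore, is the pin. The blue ones at (450,215) and (408,273) stand close by and must be avoided. The three dowels are at about (265,225), (297,222) and (321,236). Next I'll turn these into positions.

```bash
cat > h.py <<'E'
import cv2,numpy as np
from scipy.spatial.transform import Rotation as R
def ray(cm,uv,T=None):
    K=cm["mtx"];T=cm["world_from_camera"] if T is None else T
    p=np.array([(uv[0]-K[0,2])/K[0,0],-(uv[1]-K[1,2])/K[1,1],-1.])
    return T[:3,3],T[:3,:3]@p
def onz(cm,uv,z,T=None):
    o,d=ray(cm,uv,T); return o+d*(z-o[2])/d[2]
def tri(cs):
    A=np.zeros((3,3));b=np.zeros(3)
    for o,d in cs:
        d=d/np.linalg.norm(d);P=np.eye(3)-np.outer(d,d);A+=P;b+=P@o
    x=np.linalg.solve(A,b); return x,[np.linalg.norm((np.eye(3)-np.outer(d,d)/(d@d))@(x-o)) for o,d in cs]
def toolT(st):
    T=np.eye(4);T[:3,:3]=R.from_rotvec(st["ee_rot"]).as_matrix();T[:3,3]=st["eef_pos"];return T
def proj(cm,p,T=None):
    T=cm["world_from_camera"] if T is None else T
    q=np.linalg.inv(T)@np.append(p,1);K=cm["mtx"]
    return K[0,0]*q[0]/-q[2]+K[0,2],K[1,1]*-q[1]/-q[2]+K[1,2]
E
python3 - <<'E'
from h import *
from bench import manip
t=manip.camera_model("top");s=manip.camera_model("side")
f=lambda u,v,x0,y0,k:((u+.5)/k-.5+x0,(v+.5)/k-.5+y0)
g1=lambda u,v:f(u,v,230,195,6); g2=lambda u,v:f(u,v,390,200,6); g3=lambda u,v:f(u,v,230,230,6); g4=lambda u,v:f(u,v,290,320,5)
D={"a":((400,164),(477,196)),"b":((212,178),(381,106)),"c":((548,245),(468,297))}
for k,(p,q) in D.items():
    print(k,onz(t,g1(*p),46).round(1),onz(s,g3(*q),46).round(1))
R4=[(87,147),(602,110),(627,416),(104,455)]; S4=[(368,84),(644,341),(335,459),(84,177)]
c=[onz(t,g1(*p),25) for p in R4];print(np.round(c,1),np.mean(c,0));
c=[onz(s,g3(*p),25) for p in S4];print(np.round(c,1),np.mean(c,0));
print("pin",onz(t,g2(338,299),81),onz(s,g4(360,174),81),"stand hole",onz(t,g2(428,341),52),onz(s,g4(388,352),52))
print("hole",onz(t,g1(424,286),49),onz(s,g3(360,238),49))
for n,p,q in (("b1",(370,80),(603,145)),("b2",(115,435),(100,88))): print(n,onz(t,g2(*p),75),onz(s,g4(*q),75),tri([ray(t,g2(*p)),ray(s,g4(*q))]))
E
```

```text
a [556.1  19.2  46. ] [556.5  18.9  46. ]
b [550.3  81.8  46. ] [551.2  81.8  46. ]
c [529.3 -30.6  46. ] [531.1 -29.2  46. ]
[[564.9 126.4  25. ]
 [580.6 -49.1  25. ]
 [475.2 -58.4  25. ]
 [459.4 116.9  25. ]] [520.02270313  33.93627414  25.        ]
[[565.6 128.5  25. ]
 [580.6 -47.5  25. ]
 [475.  -57.5  25. ]
 [459.5 118.3  25. ]] [520.17202093  35.45487372  25.        ]
pin [ 498.85586324 -271.41298672   81.        ] [ 501.96041117 -271.45344808   81.        ] stand hole [ 490.17748073 -308.06609471   52.        ] [ 490.43853622 -308.04522523   52.        ]
hole [514.26362854  10.36590078  49.        ] [513.22846835  10.30735582  49.        ]
b1 [ 572.77272516 -285.63375008   75.        ] [ 571.86925902 -286.99391622   75.        ] (array([ 572.91835097, -285.90172729,   73.71865684]), [np.float64(0.16567253145060068), np.float64(0.16567253145080477)])
b2 [ 454.51373574 -199.84816574   75.        ] [ 455.81670705 -200.6309223    75.        ] (array([ 455.26914765, -200.13147217,   74.57243385]), [np.float64(0.719922279257816), np.float64(0.7199222792580007)])
```

Call:
arm_command:
  deltas:
    - {"offset":[0,0,0],"dr":[0,0,-0.168]}
    - {"offset":[0,0,0],"dr":[0,0,-0.167]}
    - {"offset":[-2.3,-4.1,0],"dr":[0,0,0]}
    - {"offset":[-2.3,-4.1,0],"dr":[0,0,0]}
    - {"offset":[-2.3,-4.1,0],"dr":[0,0,0]}
    - {"offset":[-2.3,-4.1,0],"dr":[0,0,0]}
    - {"offset":[-2.3,-4.1,0],"dr":[0,0,0]}
    - {"offset":[-2.3,-4.1,0],"dr":[0,0,0]}
  jaw: 0
  squeeze: 40

```text
time: 1.15
eef_pos: [287.6, 275.1, 231.1]
ee_rot: [-0.14, 3.138, 0.0]
force: [1.1, 0.7, -0.7]
width: -0.2
```

```bash
cat >> h.py <<'E'
C=np.array([520.1,34.7]);YAW=0.089
EX=np.array([np.cos(YAW),np.sin(YAW)]);EY=np.array([-EX[1],EX[0]])
def jig(p): d=np.asarray(p)[:2]-C; return np.array([d@EX,d@EY])
def where(st):
    M=R.from_rotvec(st["ee_rot"]).as_matrix()
    print("t %.2f jig %s z %.1f  toolyaw-err %.4f tilt %s F(jig) %s Fz %.1f w %.1f"%(st["time"],jig(st["eef_pos"]).round(1),st["eef_pos"][2],np.arctan2(M[:2,1]@EX,M[:2,1]@EY),M[:2,2].round(4),np.round([st["force"][:2]@EX,st["force"][:2]@EY],1),st["force"][2],st["width"]))
E
python3 -c "
from h import *;from bench import manip
where(manip.observe())"
```

```text
t 1.15 jig [-210.2  260.2] z 231.1  toolyaw-err -0.0005 tilt [0.     0.0001] F(jig) [1.1 0.6] Fz -0.7 w -0.2
```

Call:
arm_command:
  deltas:
    - {"offset":[-2.35,-4.15,1.0],"dr":[0,0,0]}
    - {"offset":[-2.35,-4.15,2.0],"dr":[0,0,0]}
    - {"offset":[-2.35,-4.15,3.0],"dr":[0,0,0]}
    - {"offset":[-2.35,-4.15,3.0],"dr":[0,0,0]}
    - {"offset":[-2.35,-4.15,3.0],"dr":[0,0,0]}
    - {"offset":[-2.35,-4.15,3.0],"dr":[0,0,0]}
    - {"offset":[0,0,3.0],"dr":[0,0,0]}
    - {"offset":[0,0,1.5],"dr":[0,0,0]}

```text
time: 2.15
eef_pos: [448.7, 40.7, 34.4]
ee_rot: [0.138, -3.135, -0.0]
force: [-0.6, 0.6, 0.2]
width: 0.2
```

```bash
python3 - <<'E'
from h import *;from bench import manip
st=manip.observe();where(st)
im,d=manip.get_image("wrist");cv2.imwrite("pics/w1.png",im[:,:,::-1])
E
```

```text
t 2.15 jig [-70.6  12.3] z 34.4  toolyaw-err 0.0008 tilt [-0.0032  0.0001] F(jig) [-0.6  0.7] Fz 0.2 w 0.2
```

View pics/w1.png

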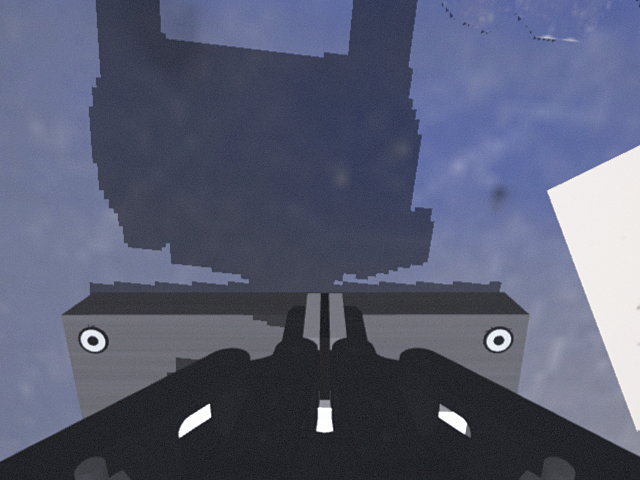

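The view shows the shut fingers at about (322,300), over the jig's near edge. The near corner screws are at (93,340) and (498,340), symmetric about the tool, so the yaw is right. Next I lower and approach the plates' near side.

Call:
arm_command:
  deltas:
    - {"offset":[0,0,0.6],"dr":[0,0,0]}
    - {"offset":[-0.4,0,0],"dr":[0,0,0]}
    - {"offset":[-0.4,0,0],"dr":[0,0,0]}
    - {"offset":[-0.2,0,0],"dr":[0,0,0]}
    - {"offset":[-0.2,0,0],"dr":[0,0,0]}
    - {"offset":[-0.2,0,0],"dr":[0,0,0]}

```text
time: 2.95
eef_pos: [463.8, 42.3, 30.4]
ee_rot: [-0.14, 3.138, 0.0]
force: [0.0, -0.3, 0.2]
width: 0.0
```

```bash
python3 -c "
from h import *;from bench import manip
where(manip.observe())"
```

```text
t 2.95 jig [-55.4  12.6] z 30.4  toolyaw-err -0.0002 tilt [0.0001 0.0001] F(jig) [ 0.  -0.3] Fz 0.2 w 0.0
```

Call:
arm_command:
  deltas:
    - {"offset":[-0.1,0,0.3],"dr":[0,0,0]}
    - {"offset":[-0.18,0,0],"dr":[0,0,0]}
    - {"offset":[-0.18,0,0],"dr":[0,0,0]}
    - {"offset":[-0.18,0,0],"dr":[0,0,0]}
    - {"offset":[-0.18,0,0],"dr":[0,0,0]}

```text
time: 3.58
eef_pos: [471.7, 43.1, 27.2]
ee_rot: [0.14, -3.138, -0.0]
force: [-1.2, -0.8, -0.1]
width: -0.2
```

Call:
arm_command:
  deltas:
    - {"offset":[-0.17,0,0],"dr":[0,0,0]}
    - {"offset":[-0.17,0,0],"dr":[0,0,0]}

```text
time: 3.82
eef_pos: [475.3, 43.4, 27.3]
ee_rot: [0.14, -3.138, -0.0]
force: [-1.0, -0.2, 0.6]
width: 0.2
```

Call:
arm_command:
  deltas:
    - {"offset":[-0.15,0,0],"dr":[0,0,0]}

```text
time: 3.95
eef_pos: [476.5, 43.4, 27.2]
ee_rot: [0.14, -3.137, 0.0]
force: [-4.9, -0.6, 1.6]
width: -0.2
```

Call:
arm_command:
  deltas:
    - {"offset":[-0.1,0,0],"dr":[0,0,0]}

```text
time: 4.08
eef_pos: [476.8, 43.6, 27.0]
ee_rot: [0.14, -3.136, -0.0]
force: [-7.4, -0.2, 2.9]
width: 0.1
```

```bash
python3 - <<'E'
from h import *;from bench import manip
st=manip.observe();where(st)
im,d=manip.get_image("side");cv2.imwrite("pics/s2.png",cv2.resize(im[225:330,225:365,::-1],None,fx=5,fy=5,interpolation=cv2.INTER_CUBIC))
E
```

```text
t 4.08 jig [-42.3  12.7] z 27.0  toolyaw-err -0.0003 tilt [-0.0027  0.0001] F(jig) [-7.3  0.4] Fz 2.9 w 0.1
```

View pics/s2.png

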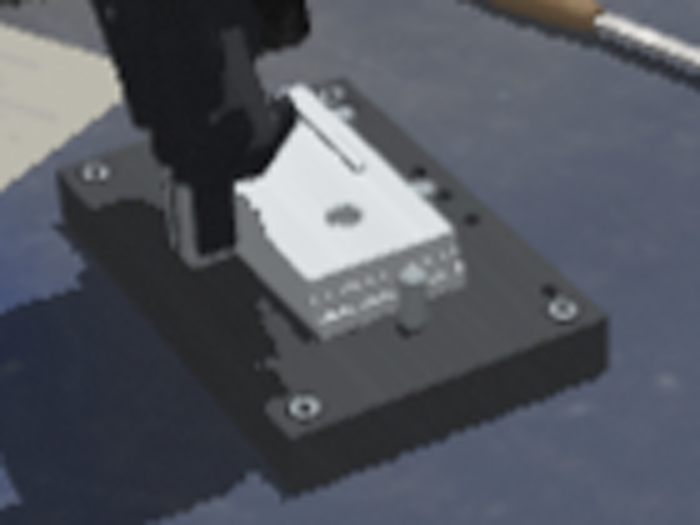

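The side crop shows the fingers on the near side and the long side close to the fence dowels. The force rose to 7.3 N, so it is bearing on them. Next I go round to the left end and push against the end stop.

Call:
arm_command:
  deltas:
    - {"offset":[1.5,0,0],"dr":[0,0,0]}
    - {"offset":[0,3.0,0],"dr":[0,0,0]}
    - {"offset":[0,5.2,0],"dr":[0,0,0]}
    - {"offset":[-2.9,0,0],"dr":[0,0,0]}
    - {"offset":[-3.0,0,0],"dr":[0,0,0]}
    - {"offset":[0,0,0],"dr":[0,0,0]}

```text
time: 4.88
eef_pos: [515.8, 129.5, 27.4]
ee_rot: [-0.14, 3.137, 0.001]
force: [0.0, 0.2, -0.1]
width: -0.2
```

```bash
python3 -c "
from h import *;from bench import manip
where(manip.observe())"
```

```text
t 4.88 jig [ 4.2 94.8] z 27.4  toolyaw-err -0.0002 tilt [0.0017 0.0004] F(jig) [0.1 0.1] Fz -0.1 w -0.2
```

Call:
arm_command:
  deltas:
    - {"offset":[0,-0.4,0],"dr":[0,0,0]}
    - {"offset":[0,-0.4,0],"dr":[0,0,0]}
    - {"offset":[0,-0.18,0],"dr":[0,0,0]}
    - {"offset":[0,-0.18,0],"dr":[0,0,0]}
    - {"offset":[0,-0.18,0],"dr":[0,0,0]}
    - {"offset":[0,-0.18,0],"dr":[0,0,0]}

```text
time: 5.62
eef_pos: [515.6, 114.0, 27.3]
ee_rot: [-0.14, 3.138, 0.0]
force: [-0.6, 1.3, 0.1]
width: 0.1
```

Call:
arm_command:
  deltas:
    - {"offset":[0,-0.17,0],"dr":[0,0,0]}
    - {"offset":[0,-0.17,0],"dr":[0,0,0]}

```text
time: 5.88
eef_pos: [515.9, 110.7, 27.3]
ee_rot: [-0.14, 3.138, 0.0]
force: [0.3, 0.9, 0.7]
width: -0.1
```

```bash
python3 -c "
from h import *;from bench import manip
where(manip.observe())"
```

```text
t 5.88 jig [ 2.6 76. ] z 27.3  toolyaw-err -0.0003 tilt [-0.      0.0002] F(jig) [0.4 0.9] Fz 0.7 w -0.1
```

Call:
arm_command:
  deltas:
    - {"offset":[0,-0.15,0],"dr":[0,0,0]}

```text
time: 6.0
eef_pos: [516.0, 109.1, 27.3]
ee_rot: [0.14, -3.138, -0.0]
force: [0.4, 1.4, 0.1]
width: 0.0
```

Call:
arm_command:
  deltas:
    - {"offset":[0,-0.15,0],"dr":[0,0,0]}

```text
time: 6.12
eef_pos: [516.1, 107.9, 27.3]
ee_rot: [0.14, -3.138, -0.001]
force: [-0.7, 6.5, 0.3]
width: -0.2
```

Call:
arm_command:
  deltas:
    - {"offset":[0,-0.1,0],"dr":[0,0,0]}

```text
time: 6.25
eef_pos: [516.1, 107.8, 27.3]
ee_rot: [0.14, -3.138, -0.004]
force: [-0.4, 8.5, 0.8]
width: 0.0
```

Call:
arm_command:
  deltas:
    - {"offset":[0,1.2,0],"dr":[0,0,0]}
    - {"offset":[2.9,0,0],"dr":[0,0,0]}
    - {"offset":[2.9,0,0],"dr":[0,0,0]}
    - {"offset":[0,-4.0,0],"dr":[0,0,0]}
    - {"offset":[0,-3.0,0],"dr":[0,0,0]}
    - {"offset":[-0.4,0,0],"dr":[0,0,0]}
    - {"offset":[-0.4,0,0],"dr":[0,0,0]}
    - {"offset":[0,0,0],"dr":[0,0,0]}

```text
time: 7.25
eef_pos: [471.8, 45.3, 27.2]
ee_rot: [0.142, -3.138, -0.0]
force: [0.1, 0.4, 0.1]
width: 0.3
```

```bash
python3 -c "
from h import *;from bench import manip
where(manip.observe())"
```

```text
t 7.25 jig [-47.1  14.8] z 27.2  toolyaw-err -0.0013 tilt [-0.      0.0001] F(jig) [0.2 0.3] Fz 0.1 w 0.3
```

Call:
arm_command:
  deltas:
    - {"offset":[-0.17,0,0],"dr":[0,0,0]}
    - {"offset":[-0.17,0,0],"dr":[0,0,0]}
    - {"offset":[-0.15,0,0],"dr":[0,0,0]}

```text
time: 7.62
eef_pos: [476.6, 45.0, 27.3]
ee_rot: [0.14, -3.138, -0.0]
force: [-1.9, -0.5, -0.1]
width: 0.0
```

Call:
arm_command:
  deltas:
    - {"offset":[-0.15,0,0],"dr":[0,0,0]}

```text
time: 7.75
eef_pos: [476.9, 45.1, 26.9]
ee_rot: [0.14, -3.135, -0.0]
force: [-7.3, 0.4, 3.9]
width: -0.0
```

```bash
python3 -c "
from h import *;from bench import manip
where(manip.observe())"
```

```text
t 7.75 jig [-42.1  14.2] z 26.9  toolyaw-err -0.0003 tilt [-0.0032  0.    ] F(jig) [-7.3  1.1] Fz 3.9 w -0.0
```

Call:
arm_command:
  deltas:
    - {"offset":[1.0,0,0],"dr":[0,0,0]}
    - {"offset":[0,0,-4.0],"dr":[0,0,0]}
    - {"offset":[-1.0,-1.4,-4.0],"dr":[0,0,0]}
    - {"offset":[-2.3,-1.5,-2.2],"dr":[0,0,0]}
    - {"offset":[-2.3,-1.5,0],"dr":[0,0,0]}
    - {"offset":[0,0,0],"dr":[0,0,0]}

```text
time: 8.5
eef_pos: [528.3, 4.5, 129.4]
ee_rot: [-0.138, 3.138, -0.0]
force: [-0.1, 0.3, -1.2]
width: 0.1
```

```bash
python3 - <<'E'
from h import *;from bench import manip
st=manip.observe();where(st)
im,d=manip.get_image("wrist");cv2.imwrite("pics/w3.png",im[:,:,::-1])
cm=manip.camera_model("wrist");T=toolT(st)@cm["mount"]
J=lambda x,y,z: np.r_[C+x*EX+y*EY,z]
for n,p in dict(hole=J(0,-30,49),a=J(35,-18,46),b=J(35,45,46),c=J(4,-65,46),e1=J(-30,-60,49),e2=J(-30,60,49)).items(): print(n,np.round(proj(cm,p,T),1))
E
```

```text
t 8.50 jig [  5.5 -30.8] z 129.4  toolyaw-err 0.0011 tilt [ 0.0008 -0.0001] F(jig) [-0.1  0.3] Fz -1.2 w 0.1
hole [326.4 244.9]
a [345.5 297.1]
b [445.9 297. ]
c [268.5 249.9]
e1 [274.1 194.8]
e2 [483.4 194.6]
```

View pics/w3.png

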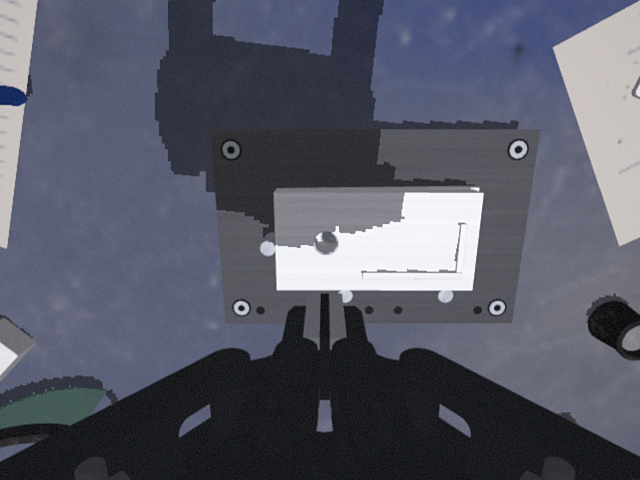

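The wrist view shows the plates square against the dowels. The hole is at (326,243), predicted (326,245). Dowels a, b and c are at (346,297), (446,297) and (268,248), within 2 px of prediction. I'll zoom in on the hole.

```bash
python3 - <<'E'
import cv2
im=cv2.imread("pics/w3.png")
cv2.imwrite("pics/c5.png",cv2.resize(im[175:310,255:360],None,fx=5,fy=4.4,interpolation=cv2.INTER_CUBIC))
E
```

```text
(no output)
```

View pics/c5.png

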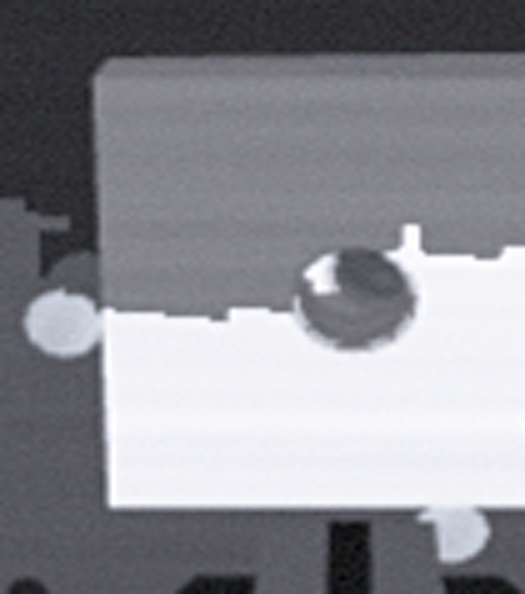

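Call:
arm_command:
  deltas:
    - {"offset":[0.78,-4.55,-0.53],"dr":[0,0,0]}
    - {"offset":[0.78,-4.55,-0.53],"dr":[0,0,0]}
    - {"offset":[0.78,-4.55,-0.53],"dr":[0,0,0]}
    - {"offset":[0.78,-4.55,-0.53],"dr":[0,0,0]}
    - {"offset":[0.78,-4.55,-0.53],"dr":[0,0,0]}
    - {"offset":[0.78,-4.55,-0.53],"dr":[0,0,0]}
    - {"offset":[0,0,0],"dr":[0,0,0]}
  jaw: 0.55

```text
time: 9.43
eef_pos: [504.3, -272.7, 161.1]
ee_rot: [0.135, -3.139, 0.0]
force: [0.2, 0.7, 1.0]
width: 46.4
```

```bash
python3 - <<'E'
from h import *;from bench import manip
st=manip.observe();where(st)
im,d=manip.get_image("wrist");cv2.imwrite("pics/w4.png",im[:,:,::-1])
cm=manip.camera_model("wrist");T=toolT(st)@cm["mount"]
np.savez("pics/w4.npz",T=T)
print(st["eef_pos"],proj(cm,np.array([500.4,-271.4,81]),T),proj(cm,np.array([490.3,-308,52]),T))
E
```

```text
t 9.43 jig [ -43.  -304.8] z 161.1  toolyaw-err 0.0032 tilt [-0.0001 -0.0002] F(jig) [0.3 0.7] Fz 1.0 w 46.4
[ 504.32322201 -272.69276077  161.0512748 ] (np.float64(327.79106149539155), np.float64(247.87639920072743)) (np.float64(273.3194176457166), np.float64(215.88777239110817))
```

View pics/w4.png

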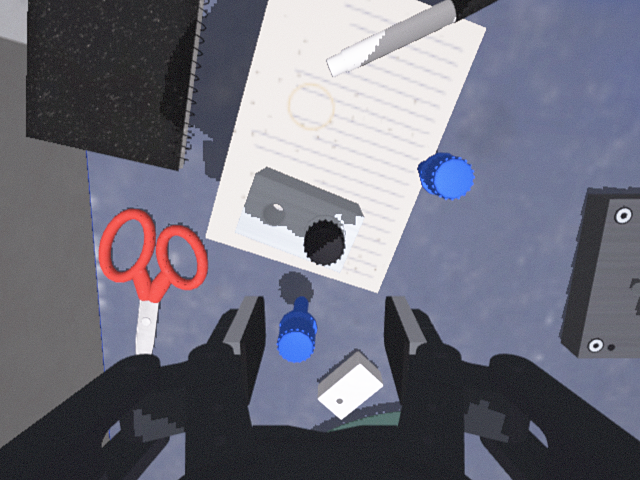

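The wrist view shows the black ribbed knob at about (324,243) in the stand, with its empty twin bore at (274,214). The blue pins at (453,178) and (297,345) are clear of the fingers' path. I'll measure the knob top.

```bash
python3 - <<'E'
from h import *;from bench import manip
im=cv2.imread("pics/w4.png");g=im.max(2)
m=((g<70)*255).astype(np.uint8);m[:205]=0;m[280:]=0;m[:,:290]=0;m[:,360:]=0
n,l,s,c=cv2.connectedComponentsWithStats(m);print(s,c)
k=cv2.resize(im[205:280,285:365],None,fx=7,fy=7,interpolation=cv2.INTER_CUBIC);cv2.imwrite("pics/c6.png",k)
E
```

```text
[[     0      0    640    480 305834]
 [   304    220     41     45   1366]] [[319.48153247 239.48813082]
 [323.63469985 242.15739385]]
```

View pics/c6.png

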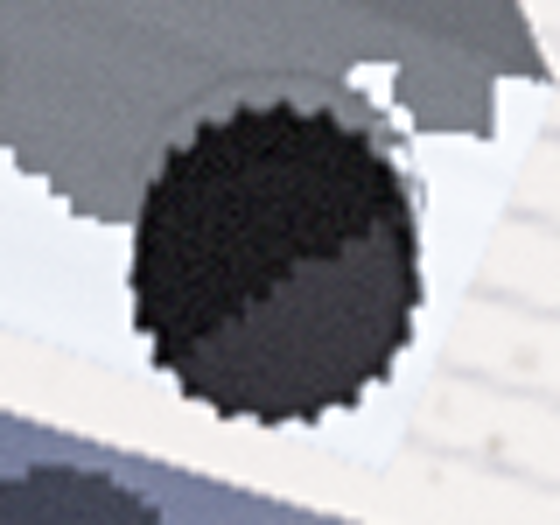

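```bash
python3 - <<'E'
from h import *;from bench import manip
cm=manip.camera_model("wrist")
T=np.load("pics/w4.npz")["T"]
p=onz(cm,(324.5,244.3),81,T);print("knob",p,jig(p))
st=dict(eef_pos=np.array([528.3,4.5,129.4]),ee_rot=np.array([-0.138,3.138,0]))
T=toolT(st)@cm["mount"];p2=onz(cm,(326,243),49,T);print("hole",p2,jig(p2))
where(manip.observe())
E
```

```text
knob [ 498.35843803 -273.54404451   81.        ] [ -49.05302856 -305.09160409]
hole [521.60852361   4.48302412  49.        ] [ -1.18320887 -30.23146195]
t 9.47 jig [ -42.6 -303.1] z 160.8  toolyaw-err 0.0016 tilt [-0.0004  0.0007] F(jig) [-0.3  0.4] Fz 0.1 w 46.7
```

Call:
arm_command:
  deltas:
    - {"offset":[0.54,0,2.0],"dr":[0,0,0]}
    - {"offset":[0,0,3.0],"dr":[0,0,0]}
    - {"offset":[0,0,3.0],"dr":[0,0,0]}
    - {"offset":[0,0,1.5],"dr":[0,0,0]}
    - {"offset":[0,0,0.75],"dr":[0,0,0]}
    - {"offset":[0,0,0],"dr":[0,0,0]}

```text
time: 10.22
eef_pos: [500.3, -271.0, 58.9]
ee_rot: [-0.141, 3.138, -0.0]
force: [0.2, -0.1, 0.2]
width: 46.7
```

```bash
python3 - <<'E'
from h import *;from bench import manip
where(manip.observe())
im,d=manip.get_image("side");cv2.imwrite("pics/s5.png",cv2.resize(im[300:440,280:440,::-1],None,fx=4,fy=4,interpolation=cv2.INTER_CUBIC))
E
```

```text
t 10.22 jig [ -46.9 -302.7] z 58.9  toolyaw-err -0.0007 tilt [ 0.0003 -0.    ] F(jig) [ 0.2 -0.1] Fz 0.2 w 46.7
```

View pics/s5.png

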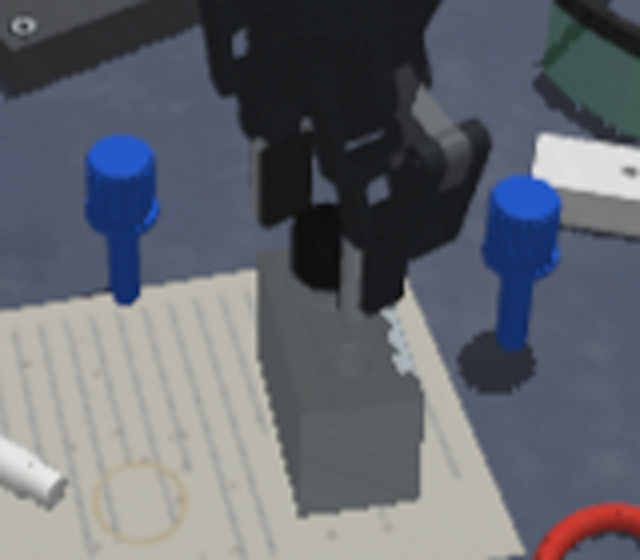

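The side crop shows the open fingers on both sides of the knob, clear of the blue pins. I'll close on it.

Call:
arm_command:
  deltas:
    - {"offset":[0.1,0,0.03],"dr":[0,0,0]}
    - {"offset":[0,0,0],"dr":[0,0,0]}
    - {"offset":[0,0,0],"dr":[0,0,0]}
    - {"offset":[0,0,0],"dr":[0,0,0]}
  jaw: 0
  squeeze: 40

```text
time: 10.78
eef_pos: [499.5, -271.9, 59.3]
ee_rot: [-0.14, 3.137, -0.002]
force: [-2.1, -0.9, 6.4]
width: 22.5
```

```bash
python3 - <<'E'
from h import *;from bench import manip
where(manip.observe())
E
```

```text
t 10.78 jig [ -47.8 -303.5] z 59.3  toolyaw-err -0.0000 tilt [ 0.0014 -0.0011] F(jig) [-2.2 -0.7] Fz 6.4 w 22.5
```

Call:
arm_command:
  deltas:
    - {"offset":[0,0,-0.5],"dr":[0,0,0]}
    - {"offset":[0,0,-1.5],"dr":[0,0,0]}
    - {"offset":[0,0,-2.5],"dr":[0,0,0]}
    - {"offset":[0,0,-2.5],"dr":[0,0,0]}
    - {"offset":[0,0,0],"dr":[0,0,0]}

```text
time: 11.4
eef_pos: [499.9, -271.6, 130.2]
ee_rot: [-0.14, 3.135, -0.002]
force: [0.0, 0.2, -1.1]
width: 22.6
```

```bash
python3 - <<'E'
from h import *;from bench import manip
st=manip.observe();where(st)
im,d=manip.get_image("side");cv2.imwrite("pics/s6.png",im[:,:,::-1]);cv2.imwrite("pics/s6c.png",cv2.resize(im[240:420,280:460,::-1],None,fx=4,fy=3.3,interpolation=cv2.INTER_CUBIC))
im,d=manip.get_image("top");cv2.imwrite("pics/t6.png",im[:,:,::-1])
E
```

```text
t 11.40 jig [ -47.3 -303.3] z 130.2  toolyaw-err -0.0004 tilt [ 0.0031 -0.0013] F(jig) [0.  0.1] Fz -1.1 w 22.6
```

View pics/s6c.png

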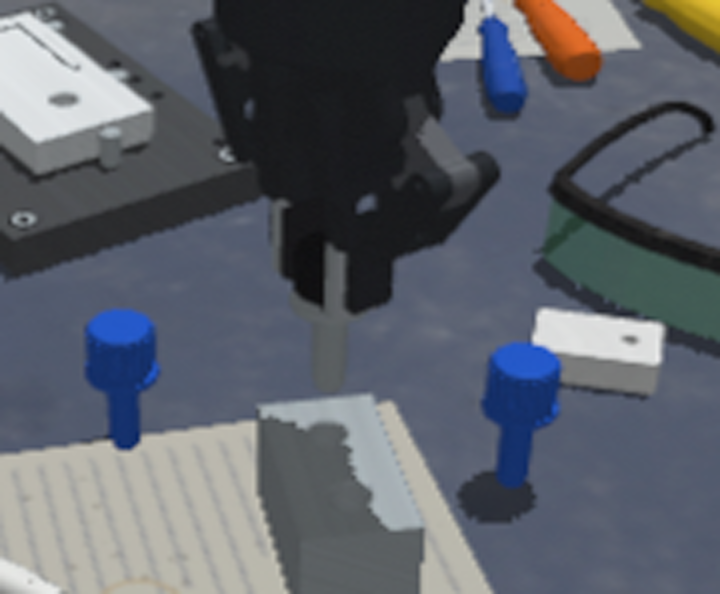

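```bash
python3 - <<'E'
from h import *;from bench import manip
im=cv2.imread("pics/s6.png")
for v in range(328,362,2):
    print(v," ".join("%3d"%x for x in im[v,350:374].mean(1)))
s=manip.camera_model("side")
for x in (498,500,502): print(x,[np.round(proj(s,np.array([x,-271.6,z])),1) for z in (81,100,120)])
E
```

```text
328  97  96  95  73  36  16  16  17  16  18  20  81  93  96  98  94  54  26  27  27  27  26  27  27
330  94  95  90  89  82  57  34  20  15  17  21  81  93  96  99  86  48  26  25  28  27  27  26  27
332  95  96  90  89  90  91  92  84  70  54  36  81  93  95  98  86  47  25  25  27  27  26  27  40
334 100  98  97  92  90  92  91  91  91  90  77  85  92  96  98  99  85  56  32  40  58  73  92  97
336  96  97  98  97  94  93  92  93  95  96  96  95  94  96  98  98  97  97  96  95  95  97  97  99
338  94  95  94  93  94  95  96  92  87  88  91  93  95  95  95  94  92  95  97  99 100 101 101 103
340  94  94  94  94  94  94  95  93  88  88  92  93  93  93  93  92  89  95  95  97  98 100 101 103
342  96  95  95  95  94  95  95  93  88  89  92  93  93  93  93  91  89  94  96  96  96  96  98 101
344  98  99  98  97  96  96  96  92  88  88  92  93  93  94  93  90  88  92  95  95  96  97  96  96
346  97  97  98  98  96  97  97  93  88  89  93  92  93  94  93  91  89  92  95  95  96  96  96  95
348  95  96  96  96  97  96  96  92  88  90  93  93  94  94  93  90  89  93  95  96  95  94  95  95
350  95  95  96  95  95  95  94  92  87  90  92  93  94  93  93  89  89  94  95  96  95  94  96  96
352  96  96  96  95  94  95  95  92  89  91  93  93  93  94  93  89  91  95  96  97  97  96  97  97
354  95  96  95  94  95  94  94  94  90  91  93  93  93  94  93  88  94  99 100  99  98  97  97  95
356  94  94  95  95  95  95  94  94  91  91  92  92  94  93  93  91  96  97  97  98  97  97  97  96
358  95  95  94  96  95  96  96  96  96  94  93  93  93  91  92  98  98  97  97  96  96  96 103 100
360  96  96  96  95  95  96 101 103 110 112 119 124 132 135 141 143 148 149 157 161 173 175 173 134
498 [array([359.1, 355.4]), array([359.5, 345. ]), array([359.8, 333.8])]
500 [array([360.4, 354.9]), array([360.7, 344.6]), array([361.1, 333.4])]
502 [array([361.7, 354.5]), array([362. , 344.1]), array([362.4, 332.9])]
```

Call:
arm_command:
  deltas:
    - {"offset":[-0.79,4.55,0],"dr":[0,0,0]}
    - {"offset":[-0.79,4.55,0],"dr":[0,0,0]}
    - {"offset":[-0.79,4.55,0],"dr":[0,0,0]}
    - {"offset":[-0.79,4.55,0],"dr":[0,0,0]}
    - {"offset":[-0.79,4.55,0],"dr":[0,0,0]}
    - {"offset":[-0.79,4.55,0],"dr":[0,0,0]}
    - {"offset":[0,0,2.0],"dr":[0,0,0]}
    - {"offset":[0,0,0],"dr":[0,0,0]}

```text
time: 12.5
eef_pos: [520.1, 5.4, 105.2]
ee_rot: [0.141, -3.132, -0.001]
force: [0.4, -0.6, -0.4]
width: 22.9
```

Call:
arm_command:
  deltas:
    - {"offset":[0,0,0],"dr":[0,0,0]}

```text
time: 12.62
eef_pos: [521.7, 4.4, 108.0]
ee_rot: [0.139, -3.138, -0.0]
force: [0.2, -0.1, -0.3]
width: 22.5
```

```bash
python3 - <<'E'
from h import *;from bench import manip
st=manip.observe();where(st)
im,d=manip.get_image("side");cv2.imwrite("pics/s7.png",im[:,:,::-1]);cv2.imwrite("pics/s7c.png",cv2.resize(im[220:320,230:360,::-1],None,fx=6,fy=6,interpolation=cv2.INTER_CUBIC))
im,d=manip.get_image("wrist");cv2.imwrite("pics/w7.png",im[:,:,::-1])
E
```

```text
t 12.62 jig [ -1.1 -30.3] z 108.0  toolyaw-err 0.0005 tilt [-0.001   0.0002] F(jig) [ 0.2 -0.1] Fz -0.3 w 22.5
```

View pics/s7c.png

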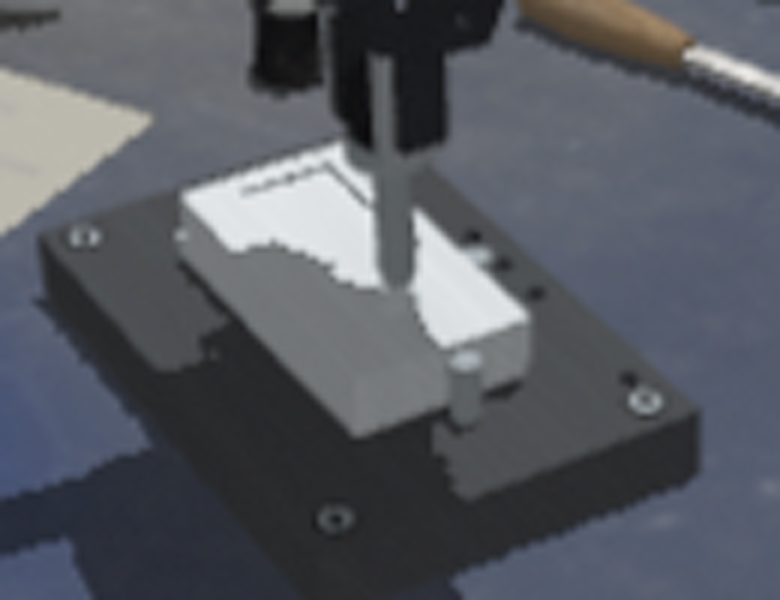

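View pics/w7.png

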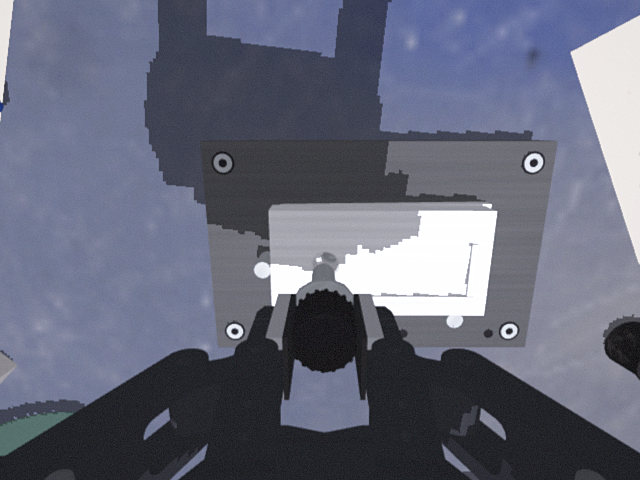

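The wrist view shows the pin's nose at about (324,275), just in front of the hole at about (327,258). The side crop shows the nose over the plate where the hole was. I'll zoom in to measure.

```bash
python3 - <<'E'
from h import *;from bench import manip
im=cv2.imread("pics/w7.png")
cv2.imwrite("pics/c7.png",cv2.resize(im[235:305,280:370],None,fx=8,fy=8,interpolation=cv2.INTER_CUBIC))
cm=manip.camera_model("wrist");st=manip.observe();where(st);T=toolT(st)@cm["mount"]
e=st["eef_pos"]
print("hole nominal",proj(cm,np.r_[C-30*EY,49],T),"nose if under tcp",proj(cm,np.r_[e[:2],55.7],T), "flange bottom", proj(cm,np.r_[e[:2],100.7],T))
E
```

```text
t 12.72 jig [ -0.7 -30.6] z 108.7  toolyaw-err 0.0008 tilt [0.0006 0.0001] F(jig) [0.6 0.5] Fz -0.7 w 22.7
hole nominal (np.float64(326.1031727585651), np.float64(266.29353784210986)) nose if under tcp (np.float64(325.11910379253925), np.float64(269.32092371281465)) flange bottom (np.float64(325.3427249466395), np.float64(305.83564651082224))
```

View pics/c7.png

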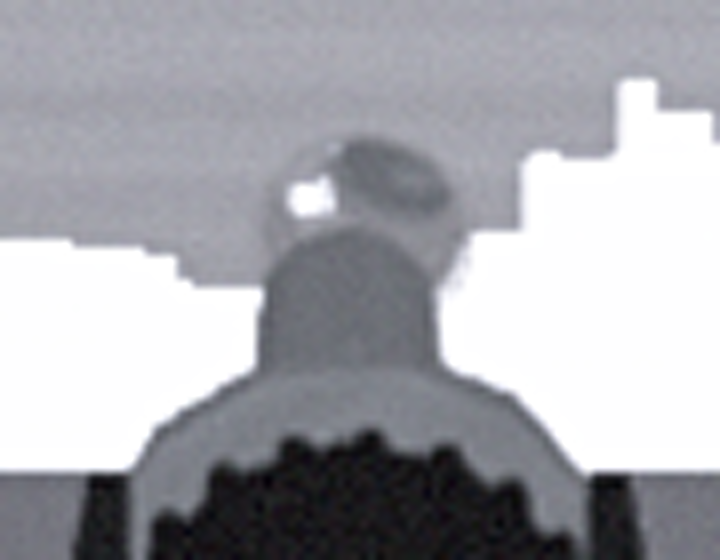

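```bash
python3 - <<'E'
from h import *;from bench import manip
cm=manip.camera_model("wrist");st=manip.observe();T=toolT(st)@cm["mount"]
h=onz(cm,(326.0,263.9),49,T);
for z in (54,55.7,57.5):
  n=onz(cm,(323.7,272.0),z,T);print(jig(h),jig(n),jig(h)-jig(n))
s=manip.camera_model("side")
im=cv2.imread("pics/s7.png")
for v in range(244,272,2): print(v," ".join("%3d"%x for x in im[v,286:308].mean(1)))
print(proj(s,np.r_[C-30*EY,49]),proj(s,np.r_[C-30*EY,55.7]))
E
```

```text
[ -1.38889337 -30.05767023] [  1.4768395  -31.31327814] [-2.86573288  1.25560791]
[ -1.38889337 -30.05767023] [  0.84644414 -31.31035913] [-2.23533751  1.2526889 ]
[ -1.38889337 -30.05767023] [  0.17896669 -31.30726841] [-1.56786006  1.24959818]
244 203 136  90  72  52  33  66  92  98  80  43  26  27  41  44  61  76  81 100 109 111 111
246 225 171 106  91  92  91  90  93  97  99 100  85  94  97  96  94 100 105 107 110 110 110
248 193 224 205 160 131 114 100  97  98  97  96  95  93  89  84  79  88 100 105 105 105 104
250 195 162 193 224 225 196 124  92  94  94  94  92  83  78  79  79  79  78  83  96 102 103
252 227 228 194 138 184 224 149  92  93  94  93  92  84  79  79  79  79  79  80  78  83  95
254 225 226 226 227 195 168 115  91  94  94  94  92  97 112  91  79  79  80  79  79  79  78
256 225 224 225 226 227 227 153  96  93  94  93  92 105 206 201 141  91  80  79  79  79  79
258 224 224 224 224 225 225 161 102  93  94  94  92  88 197 223 224 200 141  91  80  80  71
260 224 223 223 224 223 224 180 115  93  94  94  93  88 129 208 223 224 224 199 140  91  74
262 224 224 223 223 223 223 178 112  93  94  93  93  89 178 221 224 223 222 223 224 212 197
264 216 224 224 223 223 222 186 118  93  94  94  92  89 174 221 228 226 224 222 223 223 223
266 178 195 195 218 223 223 222 168 108  94  92  92 125 209 224 224 226 227 226 224 223 222
268 119 119 117 118 118 116 116 137 136 116 119 128 169 208 221 224 224 224 226 227 226 225
270 118 119 119 118 117 116 117 118 120 121 122 120 116 166 214 222 223 224 225 225 226 227
(np.float64(295.5669478720847), np.float64(269.3890921452914)) (np.float64(295.4059165976217), np.float64(266.34704525805694))
```

Call:
arm_command:
  deltas:
    - {"offset":[0.18,0.1,0.2],"dr":[0,0,0]}
    - {"offset":[0,0,0.25],"dr":[0,0,0]}
    - {"offset":[0,0,0],"dr":[0,0,0]}
    - {"offset":[0,0,0],"dr":[0,0,0]}

```text
time: 13.22
eef_pos: [520.1, 5.6, 103.8]
ee_rot: [-0.14, 3.138, 0.0]
force: [-0.1, 0.2, -0.5]
width: 22.9
```

```bash
python3 - <<'E'
from h import *;from bench import manip
st=manip.observe();where(st)
im,d=manip.get_image("wrist");cv2.imwrite("pics/w8.png",im[:,:,::-1])
a=cv2.resize(im[235:305,280:370,::-1],None,fx=8,fy=8,interpolation=cv2.INTER_CUBIC)
cv2.imwrite("pics/c8.png",a)
E
```

```text
t 13.22 jig [ -2.6 -29. ] z 103.8  toolyaw-err -0.0002 tilt [0. 0.] F(jig) [-0.1  0.2] Fz -0.5 w 22.9
```

View pics/c8.png

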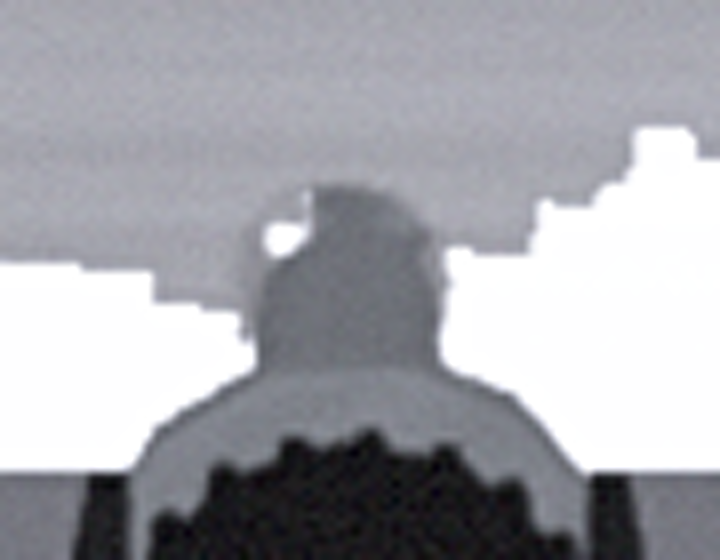

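The zoom shows the nose almost concentric with the hole: nose column 349 against hole 345 in the crop, about 0.25 mm. I'll lower gently by feel.

Call:
arm_command:
  deltas:
    - {"offset":[0,-0.02,0.2],"dr":[0,0,0]}
    - {"offset":[0,0,0.2],"dr":[0,0,0]}
    - {"offset":[0,0,0.2],"dr":[0,0,0]}

```text
time: 13.65
eef_pos: [520.0, 5.4, 97.6]
ee_rot: [0.14, -3.138, -0.0]
force: [0.4, 0.4, 0.3]
width: 22.7
```

Call:
arm_command:
  deltas:
    - {"offset":[0,0,0.2],"dr":[0,0,0]}
    - {"offset":[0,0,0.2],"dr":[0,0,0]}

```text
time: 13.9
eef_pos: [520.1, 5.4, 93.6]
ee_rot: [0.14, -3.138, -0.0]
force: [0.4, 0.6, -0.5]
width: 22.4
```

```bash
python3 - <<'E'
from h import *;from bench import manip
st=manip.observe();where(st)
E
```

```text
t 13.90 jig [ -2.6 -29.1] z 93.6  toolyaw-err -0.0003 tilt [-0.0001  0.0001] F(jig) [0.5 0.5] Fz -0.5 w 22.4
```

Call:
arm_command:
  deltas:
    - {"offset":[0,0,0.2],"dr":[0,0,0]}
    - {"offset":[0,0,0.2],"dr":[0,0,0]}
    - {"offset":[0,0,0.2],"dr":[0,0,0]}

```text
time: 14.28
eef_pos: [520.1, 5.4, 87.7]
ee_rot: [-0.14, 3.138, 0.0]
force: [-1.3, 0.5, -0.3]
width: 22.1
```

Call:
arm_command:
  deltas:
    - {"offset":[0,0,0.2],"dr":[0,0,0]}
    - {"offset":[0,0,0.2],"dr":[0,0,0]}

```text
time: 14.52
eef_pos: [520.6, 5.4, 84.5]
ee_rot: [-0.14, 3.137, 0.0]
force: [-1.8, 0.1, 9.3]
width: 22.8
```

Call:
arm_command:
  deltas:
    - {"offset":[0,0,0.2],"dr":[0,0,0]}
    - {"offset":[0,0,0.2],"dr":[0,0,0]}

```text
time: 14.78
eef_pos: [522.3, 5.3, 83.4]
ee_rot: [-0.14, 3.132, -0.001]
force: [-2.0, 1.3, 20.9]
width: 22.2
```

```bash
python3 - <<'E'
from h import *;from bench import manip
st=manip.observe();where(st)
E
```

```text
t 14.78 jig [ -0.5 -29.5] z 83.4  toolyaw-err -0.0002 tilt [ 0.0065 -0.0004] F(jig) [-1.9  1.5] Fz 20.9 w 22.2
```

Call:
arm_command:
  deltas:
    - {"offset":[0,0,-0.8],"dr":[0,0,0]}
    - {"offset":[0,0,0],"dr":[0,0,0]}

```text
time: 15.02
eef_pos: [520.3, 5.4, 88.2]
ee_rot: [-0.14, 3.138, 0.0]
force: [0.1, 0.1, -0.6]
width: 22.5
```

```bash
python3 - <<'E'
from h import *;from bench import manip
st=manip.observe();where(st)
im,d=manip.get_image("wrist");cv2.imwrite("pics/w9.png",im[:,:,::-1])
im,d=manip.get_image("side");cv2.imwrite("pics/s9.png",cv2.resize(im[220:320,230:360,::-1],None,fx=6,fy=6,interpolation=cv2.INTER_CUBIC))
st=manip.observe();where(st)
E
```

```text
t 15.03 jig [ -2.4 -29.2] z 88.2  toolyaw-err -0.0002 tilt [0.0009 0.0001] F(jig) [0.1 0.1] Fz -0.6 w 22.5
t 15.12 jig [ -2.7 -29.2] z 87.4  toolyaw-err -0.0001 tilt [-0.0002  0.0001] F(jig) [-0.2  0.8] Fz -0.7 w 22.5
```

View pics/w9.png

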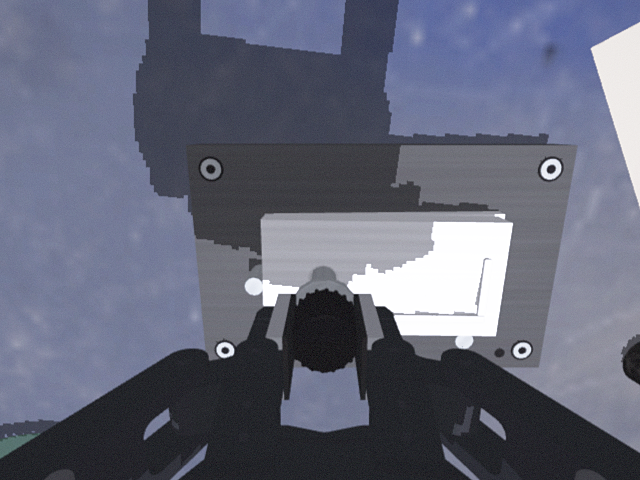

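View pics/s9.png

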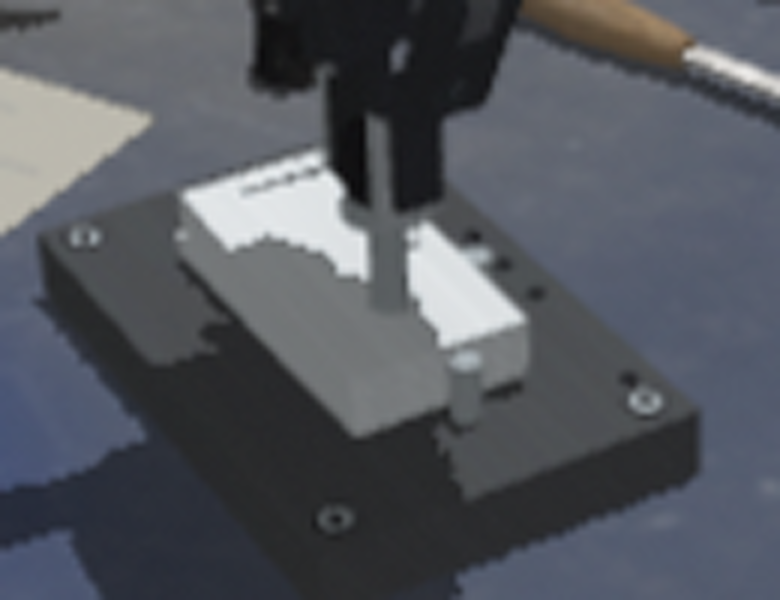

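Both views show the pin through the top plate's hole and the pack still square. The nose stopped at about the low plate's top (z about 32). I'll centre the pin by feel: first +x, then y.

Call:
arm_command:
  deltas:
    - {"offset":[-0.05,0,0],"dr":[0,0,0]}
    - {"offset":[-0.05,0,0],"dr":[0,0,0]}

```text
time: 15.38
eef_pos: [520.8, 5.5, 87.3]
ee_rot: [0.14, -3.138, -0.0]
force: [-0.6, -0.3, -0.7]
width: 22.5
```

Call:
arm_command:
  deltas:
    - {"offset":[-0.06,0,0],"dr":[0,0,0]}

```text
time: 15.5
eef_pos: [521.6, 5.6, 87.5]
ee_rot: [0.14, -3.138, -0.0]
force: [-1.3, 0.3, -1.6]
width: 22.5
```

Call:
arm_command:
  deltas:
    - {"offset":[-0.06,0,0],"dr":[0,0,0]}

```text
time: 15.62
eef_pos: [522.2, 5.6, 87.7]
ee_rot: [0.14, -3.138, -0.0]
force: [-0.6, 0.2, -0.3]
width: 22.6
```

```bash
python3 - <<'E'
from h import *;from bench import manip
st=manip.observe();where(st)
E
```

```text
t 15.62 jig [ -0.5 -29.2] z 87.7  toolyaw-err -0.0002 tilt [-0.0004  0.0001] F(jig) [-0.6  0.3] Fz -0.3 w 22.6
```

Call:
arm_command:
  deltas:
    - {"offset":[-0.06,0,0],"dr":[0,0,0]}

```text
time: 15.75
eef_pos: [522.8, 5.7, 87.7]
ee_rot: [0.14, -3.138, -0.0]
force: [-1.6, 0.2, -0.2]
width: 22.8
```

Call:
arm_command:
  deltas:
    - {"offset":[-0.06,0,0],"dr":[0,0,0]}

```text
time: 15.88
eef_pos: [523.4, 5.7, 87.7]
ee_rot: [0.14, -3.138, -0.0]
force: [-1.6, 0.6, -0.5]
width: 22.6
```

```bash
python3 - <<'E'
from h import *;from bench import manip
st=manip.observe();where(st)
E
```

```text
t 15.88 jig [  0.7 -29.2] z 87.7  toolyaw-err -0.0002 tilt [-0.0003  0.0001] F(jig) [-1.5  0.7] Fz -0.5 w 22.6
```

Call:
arm_command:
  deltas:
    - {"offset":[-0.06,0,0],"dr":[0,0,0]}

```text
time: 16.0
eef_pos: [523.9, 5.8, 87.7]
ee_rot: [0.14, -3.138, -0.0]
force: [-1.6, -0.1, -0.2]
width: 22.7
```

```bash
python3 - <<'E'
from h import *;from bench import manip
st=manip.observe();where(st)
im,d=manip.get_image("wrist");cv2.imwrite("pics/w10.png",im[:,:,::-1])
cv2.imwrite("pics/c10.png",cv2.resize(im[190:380,180:580,::-1],None,fx=2,fy=2,interpolation=cv2.INTER_CUBIC))
E
```

```text
t 16.00 jig [  1.2 -29.2] z 87.7  toolyaw-err -0.0002 tilt [-0.0006  0.0001] F(jig) [-1.6  0. ] Fz -0.2 w 22.7
```

View pics/c10.png

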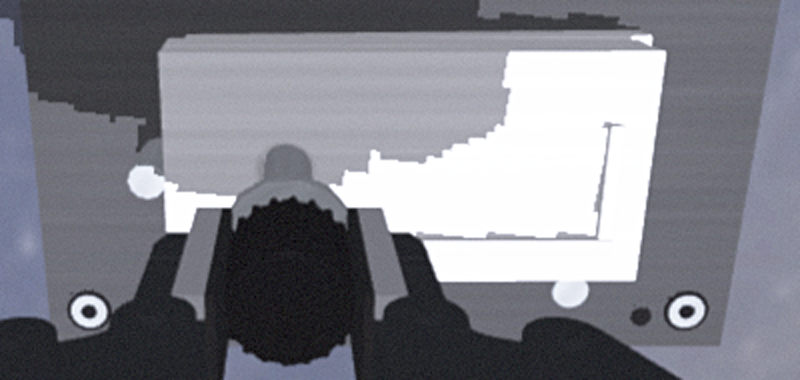

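The crop shows the lower layer sticking out to the left at (650,38), about 14 px further than perspective explains. So a lower plate was not carried to the end stop; the fingertip's back probably recedes near the tip. I'll withdraw the pin and look at the left end.

Call:
arm_command:
  deltas:
    - {"offset":[0.1,0,-0.4],"dr":[0,0,0]}
    - {"offset":[0,0,-0.9],"dr":[0,0,0]}
    - {"offset":[0,0,-0.9],"dr":[0,0,0]}
    - {"offset":[0,2.0,-0.3],"dr":[0,0,0]}
    - {"offset":[0,5.0,0],"dr":[0,0,0]}
    - {"offset":[0,4.8,0],"dr":[0,0,0]}
    - {"offset":[0,0,0],"dr":[0,0,0]}
    - {"offset":[0,0,0],"dr":[0,0,0]}
  squeeze: 60

```text
time: 17.05
eef_pos: [512.8, 122.9, 113.3]
ee_rot: [-0.141, 3.138, -0.0]
force: [-0.2, -1.1, -0.3]
width: 22.2
```

```bash
python3 - <<'E'
from h import *;from bench import manip
st=manip.observe();where(st)
im,d=manip.get_image("wrist");cv2.imwrite("pics/w11.png",im[:,:,::-1])
im2,d=manip.get_image("side");cv2.imwrite("pics/s11.png",cv2.resize(im2[220:320,230:360,::-1],None,fx=6,fy=6,interpolation=cv2.INTER_CUBIC))
cm=manip.camera_model("wrist");T=toolT(st)@cm["mount"]
J=lambda x,y,z: np.r_[C+x*EX+y*EY,z]
for n,p in dict(hole=J(0,-30,49),b=J(35,45,46),c=J(4,-65,46),e2=J(-30,60,49),e2l=J(-30,60,33),e1l=J(-30,-60,33),e1=J(-30,-60,49)).items(): print(n,np.round(proj(cm,p,T),1))
E
```

```text
t 17.05 jig [ 0.6 88.5] z 113.3  toolyaw-err -0.0005 tilt [ 0.0007 -0.0002] F(jig) [-0.3 -1.1] Fz -0.3 w 22.2
hole [113.2 261.3]
b [251.5 315.8]
c [ 55.5 266.2]
e2 [272.2 208.6]
e2l [275.7 203.2]
e1l [ 67.7 203. ]
e1 [ 49.  208.4]
```

View pics/w11.png

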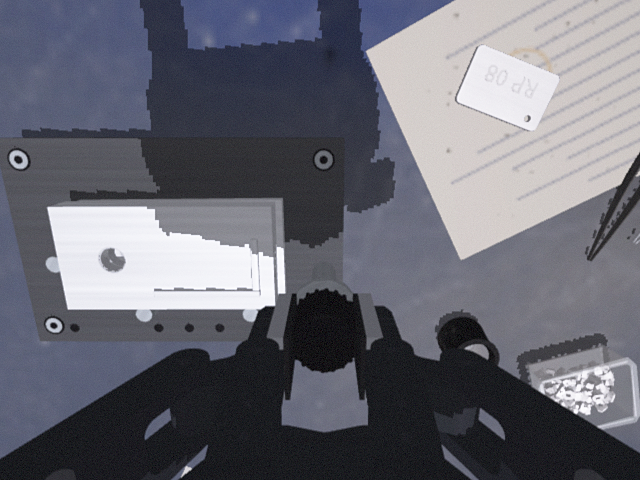

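View pics/s11.png

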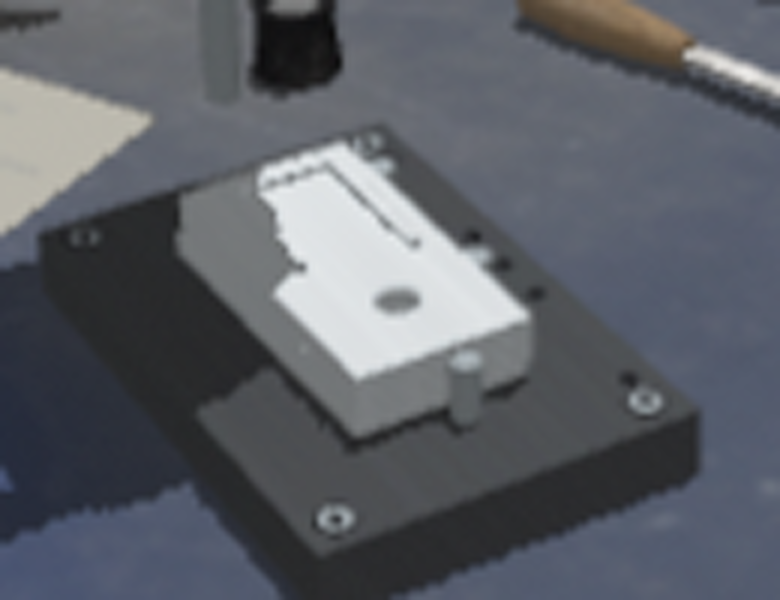

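The wrist view shows the lowest plate's left end protruding, a bright strip out to column 285 where 276 would be flush, so about 5 mm. The top plate is square. In the side crop the pack's right end bears on the end stop. I'll push the lowest plate home using the upright shank of the gripped pin as a pusher, gently.

Call:
arm_command:
  deltas:
    - {"offset":[-0.15,0,1.2],"dr":[0,0,0]}
    - {"offset":[0,0,1.2],"dr":[0,0,0]}
    - {"offset":[0,0,0.7],"dr":[0,0,0]}
    - {"offset":[0,0,0.3],"dr":[0,0,0]}
    - {"offset":[0,-0.4,0],"dr":[0,0,0]}
    - {"offset":[0,-0.4,0],"dr":[0,0,0]}
    - {"offset":[0,-0.18,0],"dr":[0,0,0]}
    - {"offset":[0,-0.18,0],"dr":[0,0,0]}

```text
time: 18.15
eef_pos: [515.2, 111.6, 79.0]
ee_rot: [-0.14, 3.138, 0.0]
force: [-0.7, -1.6, -0.8]
width: 21.7
```

```bash
python3 - <<'E'
from h import *;from bench import manip
st=manip.observe();where(st)
E
```

```text
t 18.15 jig [ 2. 77.] z 79.0  toolyaw-err -0.0001 tilt [0.0004 0.0002] F(jig) [-0.9 -1.6] Fz -0.8 w 21.7
```

Call:
arm_command:
  deltas:
    - {"offset":[0,-0.18,0],"dr":[0,0,0]}
    - {"offset":[0,-0.18,0],"dr":[0,0,0]}
    - {"offset":[0,-0.18,0],"dr":[0,0,0]}

```text
time: 18.52
eef_pos: [515.6, 106.3, 78.8]
ee_rot: [-0.14, 3.138, 0.0]
force: [0.1, -0.3, -1.1]
width: 21.9
```

Call:
arm_command:
  deltas:
    - {"offset":[0,-0.16,0],"dr":[0,0,0]}
    - {"offset":[0,-0.16,0],"dr":[0,0,0]}

```text
time: 18.77
eef_pos: [515.8, 103.5, 78.8]
ee_rot: [-0.14, 3.138, 0.001]
force: [0.2, 1.9, -0.6]
width: 21.9
```

```bash
python3 - <<'E'
from h import *;from bench import manip
st=manip.observe();where(st)
E
```

```text
t 18.77 jig [ 1.9 68.9] z 78.8  toolyaw-err -0.0003 tilt [-0.      0.0009] F(jig) [0.4 1.9] Fz -0.6 w 21.9
```

Call:
arm_command:
  deltas:
    - {"offset":[0,-0.15,0],"dr":[0,0,0]}

```text
time: 18.9
eef_pos: [516.0, 101.9, 78.8]
ee_rot: [-0.14, 3.138, 0.001]
force: [0.5, 2.5, -1.2]
width: 21.9
```

Call:
arm_command:
  deltas:
    - {"offset":[0,-0.12,0],"dr":[0,0,0]}

```text
time: 19.02
eef_pos: [516.1, 100.6, 78.8]
ee_rot: [0.14, -3.138, -0.001]
force: [-0.2, 2.0, -1.0]
width: 22.0
```

Call:
arm_command:
  deltas:
    - {"offset":[0,-0.1,0],"dr":[0,0,0]}

```text
time: 19.15
eef_pos: [516.1, 100.1, 78.8]
ee_rot: [0.14, -3.138, -0.003]
force: [-0.3, 6.7, 0.2]
width: 22.1
```

```bash
python3 - <<'E'
from h import *;from bench import manip
st=manip.observe();where(st)
E
```

```text
t 19.15 jig [ 1.8 65.5] z 78.8  toolyaw-err -0.0004 tilt [-0.0001  0.0017] F(jig) [0.3 6.7] Fz 0.2 w 22.1
```

Call:
arm_command:
  deltas:
    - {"offset":[0,1.0,0],"dr":[0,0,0]}
    - {"offset":[2.85,0,0],"dr":[0,0,0]}
    - {"offset":[2.85,0,0],"dr":[0,0,0]}
    - {"offset":[0,-3.1,0],"dr":[0,0,0]}
    - {"offset":[0,-3.1,0],"dr":[0,0,0]}
    - {"offset":[-0.4,0,0],"dr":[0,0,0]}
    - {"offset":[-0.3,0,0],"dr":[0,0,0]}
    - {"offset":[0,0,0],"dr":[0,0,0]}

```text
time: 20.15
eef_pos: [471.1, 44.1, 78.7]
ee_rot: [0.142, -3.138, -0.0]
force: [-0.5, 0.1, -0.5]
width: 21.8
```

```bash
python3 - <<'E'
from h import *;from bench import manip
st=manip.observe();where(st)
im,d=manip.get_image("side");cv2.imwrite("pics/s12.png",cv2.resize(im[220:320,230:360,::-1],None,fx=6,fy=6,interpolation=cv2.INTER_CUBIC))
E
```

```text
t 20.15 jig [-47.9  13.7] z 78.7  toolyaw-err -0.0013 tilt [-0.0001  0.    ] F(jig) [-0.5  0.2] Fz -0.5 w 21.8
```

View pics/s12.png

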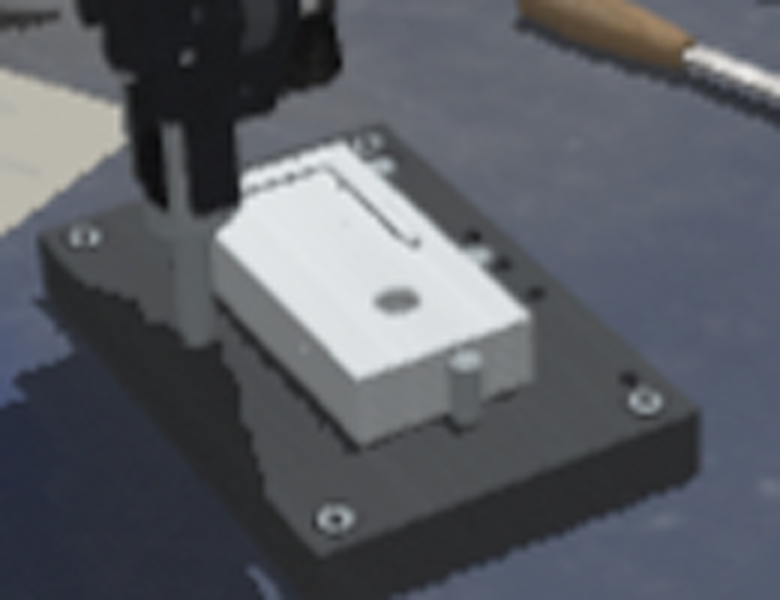

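The side crop shows the pack's right end flush now, all layers at the stop, and the shank standing upright at the near side. A light push to the fence with it, about 3 N.

Call:
arm_command:
  deltas:
    - {"offset":[-0.18,0,0],"dr":[0,0,0]}
    - {"offset":[-0.18,0,0],"dr":[0,0,0]}
    - {"offset":[-0.18,0,0],"dr":[0,0,0]}

```text
time: 20.58
eef_pos: [476.5, 43.9, 78.8]
ee_rot: [-0.14, 3.138, 0.0]
force: [0.4, -0.1, -0.4]
width: 22.0
```

Call:
arm_command:
  deltas:
    - {"offset":[-0.15,0,0],"dr":[0,0,0]}

```text
time: 20.7
eef_pos: [478.0, 43.9, 78.8]
ee_rot: [-0.14, 3.138, 0.0]
force: [-0.1, 0.1, -0.2]
width: 22.2
```

Call:
arm_command:
  deltas:
    - {"offset":[-0.12,0,0],"dr":[0,0,0]}

```text
time: 20.82
eef_pos: [479.2, 44.0, 78.8]
ee_rot: [-0.14, 3.138, 0.0]
force: [0.2, -1.1, -0.4]
width: 21.9
```

Call:
arm_command:
  deltas:
    - {"offset":[-0.1,0,0],"dr":[0,0,0]}

```text
time: 20.95
eef_pos: [480.2, 44.1, 78.8]
ee_rot: [-0.14, 3.138, 0.0]
force: [0.2, 1.2, -0.3]
width: 22.2
```

Call:
arm_command:
  deltas:
    - {"offset":[-0.1,0,0],"dr":[0,0,0]}

```text
time: 21.08
eef_pos: [481.1, 44.2, 78.8]
ee_rot: [-0.14, 3.138, 0.0]
force: [-1.1, 0.6, 0.4]
width: 21.8
```

Call:
arm_command:
  deltas:
    - {"offset":[-0.08,0,0],"dr":[0,0,0]}

```text
time: 21.2
eef_pos: [481.9, 44.3, 78.8]
ee_rot: [-0.14, 3.138, 0.0]
force: [-0.5, -0.3, -0.6]
width: 21.9
```

Call:
arm_command:
  deltas:
    - {"offset":[-0.08,0,0],"dr":[0,0,0]}

```text
time: 21.32
eef_pos: [482.6, 44.3, 78.8]
ee_rot: [0.14, -3.138, -0.0]
force: [-1.1, -0.2, -0.3]
width: 22.0
```

Call:
arm_command:
  deltas:
    - {"offset":[-0.08,0,0],"dr":[0,0,0]}

```text
time: 21.45
eef_pos: [483.1, 44.4, 78.6]
ee_rot: [0.14, -3.137, -0.0]
force: [-2.7, 0.1, 0.5]
width: 21.9
```

Call:
arm_command:
  deltas:
    - {"offset":[-0.07,0,0],"dr":[0,0,0]}

```text
time: 21.58
eef_pos: [483.6, 44.5, 78.5]
ee_rot: [0.14, -3.137, -0.0]
force: [-2.2, 0.2, 1.1]
width: 21.5
```

```bash
python3 - <<'E'
from h import *;from bench import manip
st=manip.observe();where(st)
im,d=manip.get_image("side");cv2.imwrite("pics/s13.png",cv2.resize(im[220:320,230:360,::-1],None,fx=6,fy=6,interpolation=cv2.INTER_CUBIC))
E
```

```text
t 21.57 jig [-35.5  13. ] z 78.5  toolyaw-err -0.0003 tilt [-0.0018  0.    ] F(jig) [-2.1  0.4] Fz 1.1 w 21.5
```

View pics/s13.png

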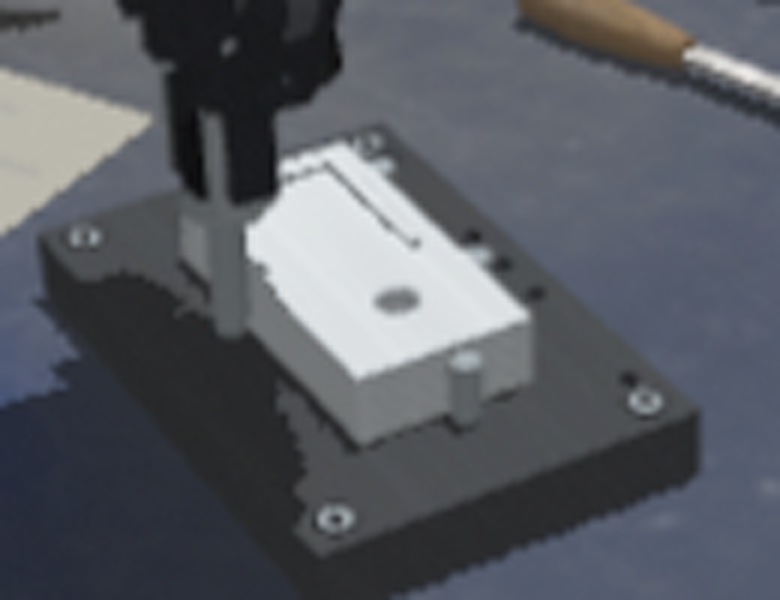

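Call:
arm_command:
  deltas:
    - {"offset":[1.0,0,0],"dr":[0,0,0]}
    - {"offset":[0,0,-2.0],"dr":[0,0,0]}
    - {"offset":[0,0,-1.0],"dr":[0,0,0]}
    - {"offset":[-2.15,-2.1,0],"dr":[0,0,0]}
    - {"offset":[-2.15,-2.1,0],"dr":[0,0,0]}
    - {"offset":[0,0,0],"dr":[0,0,0]}
    - {"offset":[0,0,0],"dr":[0,0,0]}

```text
time: 22.5
eef_pos: [520.3, 5.8, 108.6]
ee_rot: [0.14, -3.138, -0.001]
force: [0.1, 0.1, -1.4]
width: 22.1
```

```bash
python3 - <<'E'
from h import *;from bench import manip
st=manip.observe();where(st)
im,d=manip.get_image("wrist");cv2.imwrite("pics/w14.png",im[:,:,::-1])
cv2.imwrite("pics/c14.png",cv2.resize(im[235:305,280:370,::-1],None,fx=8,fy=8,interpolation=cv2.INTER_CUBIC))
im,d=manip.get_image("side");cv2.imwrite("pics/s14.png",cv2.resize(im[220:320,230:360,::-1],None,fx=6,fy=6,interpolation=cv2.INTER_CUBIC))
E
```

```text
t 22.50 jig [ -2.3 -28.8] z 108.6  toolyaw-err -0.0001 tilt [-0.0004  0.0003] F(jig) [0.2 0.1] Fz -1.4 w 22.1
```

View pics/c14.png

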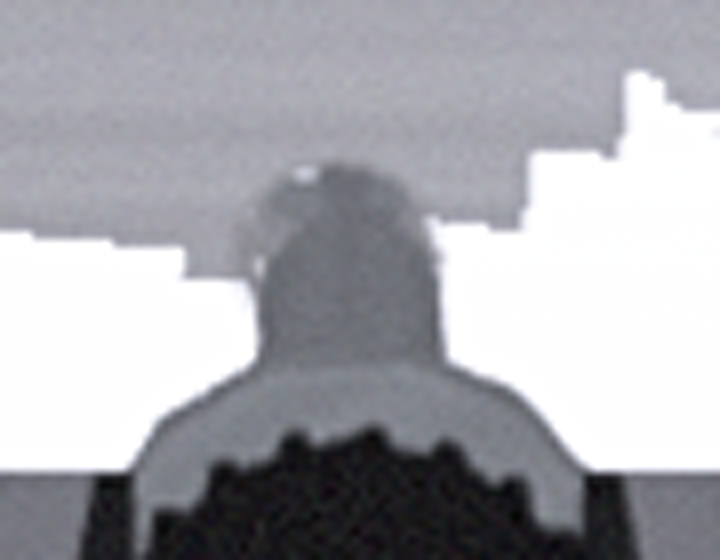

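View pics/s14.png

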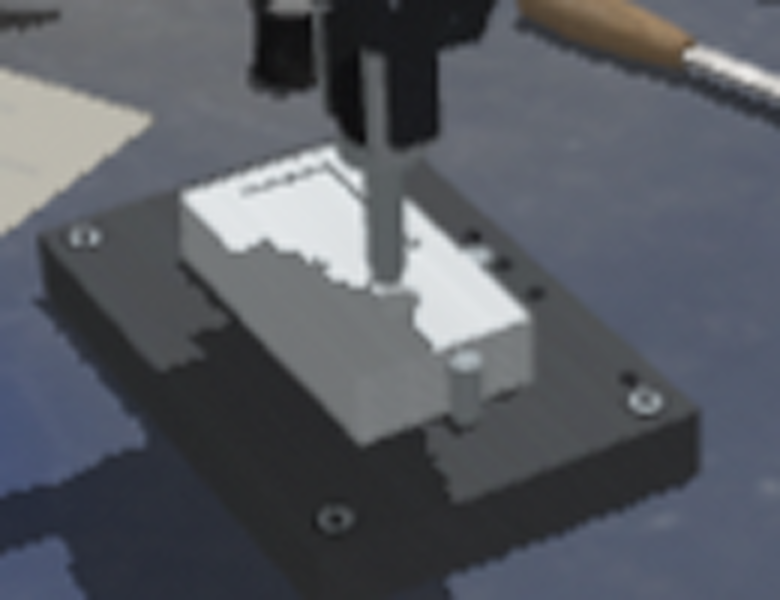

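View pics/w14.png

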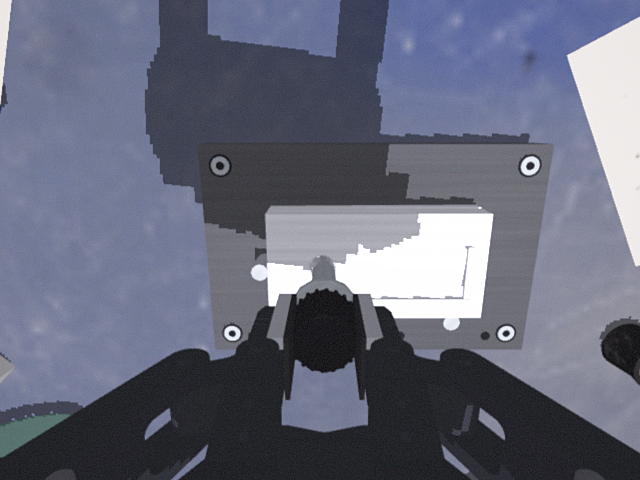

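```bash
python3 - <<'E'
from h import *;from bench import manip
st=manip.observe();where(st)
im,d=manip.get_image("side");np.savez("pics/s15.npz",im=im,d=d)
st=manip.observe()
iw,dw=manip.get_image("wrist");np.savez("pics/w15.npz",im=iw,d=dw,T=toolT(st)@manip.camera_model("wrist")["mount"])
s=manip.camera_model("side")
def pts(cm,d,u,v,T): 
    o,r=ray(cm,(u,v),T); return o+r*d[v,u]
print("side shank")
for v in range(250,270,2):
    print(v,[ "%.0f,%.0f,%.0f"%(*jig(p),p[2]) for p in (pts(s,d,u,v,s["world_from_camera"]) for u in range(289,301))])
cm=manip.camera_model("wrist");z=np.load("pics/w15.npz")
print("wrist nose")
for v in range(254,284,3):
    print(v,[ "%.0f,%.0f,%.0f"%(*jig(p),p[2]) for p in (pts(cm,dw,u,v,z["T"]) for u in range(308,340,3))])
E
```

```text
t 22.60 jig [ -2.3 -28.5] z 108.7  toolyaw-err -0.0008 tilt [-0.0001  0.0002] F(jig) [0.4 0.9] Fz -0.7 w 21.8
side shank
250 ['20,31,52', '-9,-30,94', '-8,-31,94', '-6,-31,93', '-5,-34,95', '-4,-37,96', '-2,-36,95', '2,-33,92', '52,60,25', '55,62,23', '57,61,23', '59,61,23']
252 ['16,24,53', '-6,-24,86', '-9,-33,91', '-6,-32,90', '-6,-35,91', '-361,-734,586', '-3,-36,91', '0,-34,89', '47,52,27', '50,52,26', '51,50,27', '54,53,24']
254 ['15,23,48', '-8,-27,83', '-8,-30,85', '-7,-32,86', '-6,-35,87', '-4,-35,87', '-1,-33,85', '-0,-35,85', '27,14,49', '46,46,25', '48,45,26', '51,46,24']
256 ['10,14,51', '13,15,49', '-7,-30,80', '-6,-31,81', '-5,-33,82', '-4,-35,82', '-1,-33,80', '-1,-35,81', '25,10,48', '26,8,48', '28,7,48', '30,8,47']
258 ['8,10,49', '9,9,49', '-8,-30,77', '-7,-33,78', '-7,-36,79', '-5,-35,78', '-3,-36,78', '-1,-35,77', '19,-2,52', '22,1,49', '25,1,48', '26,-1,49']
260 ['6,6,47', '7,4,49', '-8,-30,72', '-6,-31,72', '-5,-32,73', '-5,-36,75', '-3,-35,73', '-1,-36,73', '16,-7,51', '18,-7,51', '20,-8,50', '22,-7,49']
262 ['2,-1,48', '3,-3,49', '-10,-32,70', '-7,-32,69', '-
[... 1377 characters left out ...]
3', '-9,-30,74', '-9,-28,73', '-8,-27,72', '-7,-25,69', '-0,-23,50', '-0,-21,50']
272 ['1,-38,50', '2,-36,49', '-6,-34,71', '-8,-32,75', '-8,-31,76', '-9,-30,78', '-9,-28,77', '-9,-27,77', '-7,-25,74', '-4,-24,64', '1,-21,50']
275 ['4,-38,48', '3,-36,49', '-7,-34,76', '-8,-32,80', '-8,-31,80', '-9,-30,82', '-9,-28,82', '-8,-27,80', '-8,-25,79', '-5,-24,71', '3,-21,51']
278 ['5,-38,50', '5,-36,50', '-17,-33,105', '-16,-32,103', '-16,-31,103', '-16,-30,104', '-17,-28,105', '-16,-27,105', '-16,-26,103', '-5,-24,76', '5,-21,49']
281 ['-15,-36,104', '-15,-34,105', '-16,-33,106', '-16,-32,107', '-16,-31,106', '-16,-29,107', '-16,-28,107', '-16,-27,108', '-16,-26,106', '-16,-25,106', '-15,-23,104']
```

Depth gives a cleaner fix. The pin's axis is at wrist-frame jig (-3.0,-29.6) and the hole's centre at (-0.8,-30.2). The nose sits at about z 59, some 3 mm higher than I assumed. I'll shift +2.2 mm in x and -0.6 mm in y, then lower by feel.

Call:
arm_command:
  deltas:
    - {"offset":[-0.22,-0.06,0.2],"dr":[0,0,0]}
    - {"offset":[0,0,0.2],"dr":[0,0,0]}
    - {"offset":[0,0,0.2],"dr":[0,0,0]}
    - {"offset":[0,0,0],"dr":[0,0,0]}

```text
time: 23.2
eef_pos: [522.8, 5.2, 102.5]
ee_rot: [0.14, -3.138, -0.0]
force: [-0.7, -0.3, 0.2]
width: 21.8
```

```bash
cat >> h.py <<'E'
def wdepth(manip,us,vs):
    st=manip.observe();iw,dw=manip.get_image("wrist");cm=manip.camera_model("wrist");T=toolT(st)@cm["mount"]
    for v in vs:
        o=[]
        for u in us:
            a,r=ray(cm,(u,v),T);p=a+r*dw[v,u];o.append("%.1f,%.1f,%.0f"%(*jig(p),p[2]))
        print(v,o)
    return iw
E
python3 - <<'E'
from h import *;from bench import manip
where(manip.observe())
iw=wdepth(manip,range(306,344,3),range(250,276,3))
cv2.imwrite("pics/c16.png",cv2.resize(iw[235:305,280:370,::-1],None,fx=8,fy=8,interpolation=cv2.INTER_CUBIC))
E
```

```text
t 23.20 jig [  0.1 -29.7] z 102.5  toolyaw-err -0.0002 tilt [-0.0005  0.0001] F(jig) [-0.7 -0.3] Fz 0.2 w 21.8
250 ['-10.9,-39.7,50', '-10.8,-38.1,50', '-10.8,-36.5,50', '-10.6,-35.0,49', '-10.5,-33.4,49', '-10.4,-31.8,49', '-10.6,-30.3,49', '-10.9,-28.7,50', '-10.6,-27.1,49', '-10.8,-25.5,50', '-10.8,-24.0,50', '-11.0,-22.4,50', '-10.6,-20.8,49']
253 ['-8.7,-39.8,48', '-8.6,-38.2,48', '-9.1,-36.5,50', '-9.2,-35.0,50', '-9.0,-33.4,49', '-9.1,-31.8,50', '-9.0,-30.3,49', '-9.0,-28.7,49', '-8.9,-27.1,49', '-8.6,-25.5,48', '-8.9,-23.9,49', '-9.0,-22.4,49', '-9.3,-20.8,50']
256 ['-7.6,-39.7,50', '-7.4,-38.1,50', '-7.6,-36.5,50', '-7.6,-35.0,50', '-0.1,-33.8,27', '0.8,-32.0,24', '3.3,-30.3,16', '4.7,-28.4,12', '3.5,-26.6,16', '-7.6,-25.5,50', '-6.9,-23.9,48', '-7.7,-22.4,50', '-7.6,-20.8,50']
259 ['-5.8,-39.7,50', '-5.7,-38.2,50', '-5.8,-36.6,50', '2.7,-35.6,24', '2.2,-33.8,26', '2.0,-32.0,26', '3.4,-30.3,22', '4.4,-28.4,19', '4.6,-26.6,18', '2.2,-24.9,25', '-5.6,-23.9,49', '-5.6,-22.3,49', '-5.6,-20.7,49']
262 ['-3.9,-39.8,49', '-4.3,-38.2,50', '0.4,-37.0,36', '2.7,-35.5,30', '4.0,-33.8,2
[... 327 characters left out ...]
 '-2.5,-22.3,50', '-2.4,-20.7,50']
268 ['-0.7,-39.8,50', '-0.9,-38.2,50', '0.6,-36.7,46', '-4.9,-34.7,61', '-5.6,-33.2,63', '-6.8,-31.7,66', '-6.6,-30.2,66', '-6.4,-28.8,65', '-6.0,-27.3,64', '-4.7,-25.7,61', '-0.6,-23.9,49', '-0.8,-22.3,50', '-0.8,-20.7,50']
271 ['1.2,-39.9,49', '0.8,-38.2,50', '1.0,-36.6,50', '-4.7,-34.7,65', '-5.8,-33.1,68', '-6.4,-31.7,70', '-6.6,-30.2,70', '-6.4,-28.8,70', '-5.9,-27.4,68', '-4.7,-25.8,65', '1.4,-23.8,48', '1.0,-22.3,49', '1.1,-20.7,49']
274 ['2.4,-39.8,50', '2.9,-38.3,49', '-1.2,-36.3,60', '-4.7,-34.6,69', '-6.0,-33.1,73', '-6.4,-31.6,74', '-6.4,-30.2,74', '-6.2,-28.8,73', '-5.8,-27.4,72', '-4.5,-25.9,69', '2.6,-23.8,50', '2.8,-22.2,49', '2.9,-20.6,49']
```

View pics/c16.png

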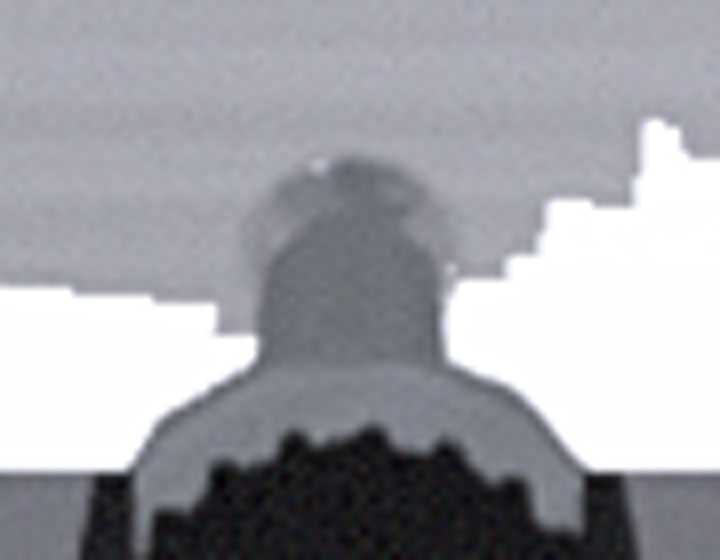

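The crop and depth show the nose concentric with the hole: axis (-0.5,-30.2) against hole (-0.65,-30.6). A darker bore edge shows deeper at the hole's left side, so the bush is probably near. I'll lower by feel.

Call:
arm_command:
  deltas:
    - {"offset":[0,-0.03,0.2],"dr":[0,0,0]}
    - {"offset":[0,0,0.2],"dr":[0,0,0]}
    - {"offset":[0,0,0.2],"dr":[0,0,0]}
    - {"offset":[0,0,0.2],"dr":[0,0,0]}

```text
time: 23.75
eef_pos: [523.0, 4.9, 94.6]
ee_rot: [0.14, -3.138, -0.0]
force: [0.8, 0.7, -0.8]
width: 21.9
```

Call:
arm_command:
  deltas:
    - {"offset":[0,0,0.2],"dr":[0,0,0]}
    - {"offset":[0,0,0.2],"dr":[0,0,0]}
    - {"offset":[0,0,0.2],"dr":[0,0,0]}

```text
time: 24.12
eef_pos: [523.1, 4.9, 88.7]
ee_rot: [-0.14, 3.138, 0.0]
force: [-0.4, 0.3, -0.4]
width: 22.2
```

Call:
arm_command:
  deltas:
    - {"offset":[0,0,0.2],"dr":[0,0,0]}
    - {"offset":[0,0,0.2],"dr":[0,0,0]}

```text
time: 24.38
eef_pos: [523.1, 4.9, 84.7]
ee_rot: [-0.14, 3.138, 0.0]
force: [-0.3, -0.7, -1.1]
width: 22.1
```

```bash
python3 - <<'E'
from h import *;from bench import manip
where(manip.observe())
E
```

```text
t 24.38 jig [  0.3 -30. ] z 84.7  toolyaw-err -0.0002 tilt [0.     0.0001] F(jig) [-0.4 -0.7] Fz -1.1 w 22.1
```

Call:
arm_command:
  deltas:
    - {"offset":[0,0,0.2],"dr":[0,0,0]}
    - {"offset":[0,0,0.15],"dr":[0,0,0]}

```text
time: 24.62
eef_pos: [523.0, 4.9, 81.1]
ee_rot: [0.14, -3.138, -0.0]
force: [-0.3, 0.8, -0.5]
width: 22.0
```

Call:
arm_command:
  deltas:
    - {"offset":[0,0,0.15],"dr":[0,0,0]}
    - {"offset":[0,0,0.15],"dr":[0,0,0]}

```text
time: 24.88
eef_pos: [523.0, 4.8, 78.2]
ee_rot: [0.14, -3.138, -0.0]
force: [-0.1, 0.1, -0.2]
width: 21.7
```

Call:
arm_command:
  deltas:
    - {"offset":[0,0,0.15],"dr":[0,0,0]}

```text
time: 25.0
eef_pos: [523.0, 4.9, 76.7]
ee_rot: [0.14, -3.138, -0.0]
force: [-0.7, 0.1, 3.3]
width: 21.7
```

```bash
python3 - <<'E'
from h import *;from bench import manip
where(manip.observe())
E
```

```text
t 25.00 jig [  0.3 -30. ] z 76.7  toolyaw-err -0.0002 tilt [-0.      0.0001] F(jig) [-0.7  0.2] Fz 3.3 w 21.7
```

Contact came at TCP z 76.7 (nose on the jig, about 52 mm below the TCP), well below the earlier block at 83. So the pin is through all three plates. Now I slide the pack to +y, holding the pin with a light down-load and feeling for the drop.

Call:
arm_command:
  deltas:
    - {"offset":[0,0.15,0],"dr":[0,0,0]}
    - {"offset":[0,0.15,0],"dr":[0,0,0]}

```text
time: 25.25
eef_pos: [522.8, 7.8, 76.8]
ee_rot: [-0.14, 3.138, -0.001]
force: [0.7, -1.5, -0.9]
width: 22.0
```

Call:
arm_command:
  deltas:
    - {"offset":[0,0.15,0],"dr":[0,0,0]}
    - {"offset":[0,0.15,0],"dr":[0,0,0]}

```text
time: 25.5
eef_pos: [522.5, 10.9, 76.8]
ee_rot: [-0.14, 3.138, -0.0]
force: [-1.0, -1.7, -0.0]
width: 22.1
```

```bash
python3 - <<'E'
from h import *;from bench import manip
where(manip.observe())
E
```

```text
t 25.50 jig [  0.3 -23.9] z 76.8  toolyaw-err -0.0002 tilt [ 0. -0.] F(jig) [-1.2 -1.6] Fz -0.0 w 22.1
```

Call:
arm_command:
  deltas:
    - {"offset":[0,0,0.1],"dr":[0,0,0]}

```text
time: 25.62
eef_pos: [522.5, 11.0, 75.8]
ee_rot: [-0.14, 3.138, 0.0]
force: [-0.5, -1.1, 0.3]
width: 21.9
```

```bash
python3 - <<'E'
from h import *;from bench import manip
where(manip.observe())
im,d=manip.get_image("side");cv2.imwrite("pics/s17.png",cv2.resize(im[220:320,230:360,::-1],None,fx=6,fy=6,interpolation=cv2.INTER_CUBIC))
E
```

```text
t 25.62 jig [  0.3 -23.8] z 75.8  toolyaw-err -0.0004 tilt [0.0001 0.0002] F(jig) [-0.6 -1. ] Fz 0.3 w 21.9
```

View pics/s17.png

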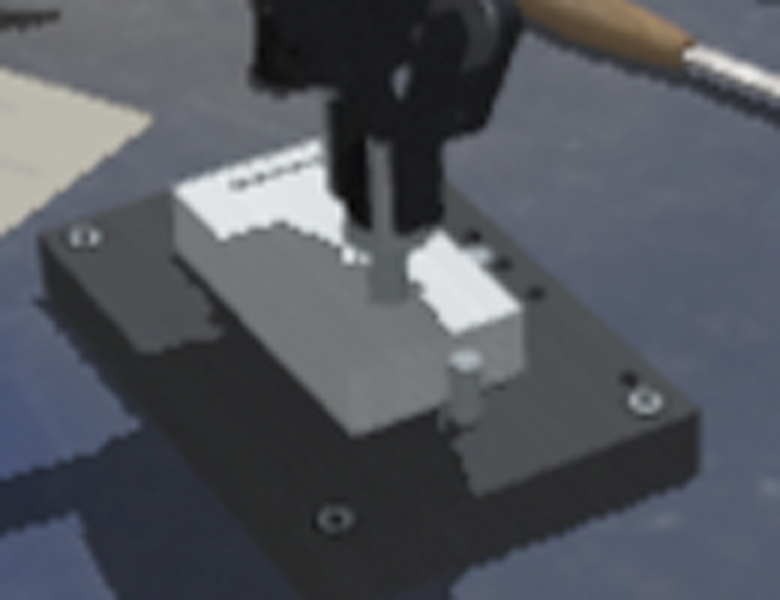

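The side crop shows the pack moved off the end stop by a few mm, all layers together. The pin went down 1 mm more without force, so I'll lower gently further.

Call:
arm_command:
  deltas:
    - {"offset":[0,0,0.12],"dr":[0,0,0]}

```text
time: 25.8
eef_pos: [522.5, 11.0, 74.5]
ee_rot: [0.14, -3.138, -0.001]
force: [-0.0, -0.2, -0.4]
width: 21.6
```

Call:
arm_command:
  deltas:
    - {"offset":[0,0,0.12],"dr":[0,0,0]}

```text
time: 25.92
eef_pos: [522.5, 10.9, 73.2]
ee_rot: [0.14, -3.138, -0.0]
force: [-0.9, -0.8, 0.7]
width: 21.8
```

```bash
python3 - <<'E'
from h import *;from bench import manip
where(manip.observe())
E
```

```text
t 25.93 jig [  0.2 -23.9] z 73.2  toolyaw-err -0.0003 tilt [-0.0001  0.0003] F(jig) [-1.  -0.7] Fz 0.7 w 21.8
```

Call:
arm_command:
  deltas:
    - {"offset":[0,0,0.12],"dr":[0,0,0]}

```text
time: 26.05
eef_pos: [522.5, 10.7, 72.1]
ee_rot: [0.14, -3.138, 0.0]
force: [-0.4, -2.0, 0.2]
width: 21.8
```

Call:
arm_command:
  deltas:
    - {"offset":[0,0,0.12],"dr":[0,0,0]}

```text
time: 26.18
eef_pos: [522.5, 10.6, 70.9]
ee_rot: [0.14, -3.138, 0.001]
force: [-0.6, -2.0, 0.4]
width: 22.0
```

Call:
arm_command:
  deltas:
    - {"offset":[0,0,0.12],"dr":[0,0,0]}

```text
time: 26.3
eef_pos: [522.5, 10.6, 69.7]
ee_rot: [0.14, -3.138, 0.001]
force: [-0.4, -3.0, 0.4]
width: 21.8
```

```bash
python3 - <<'E'
from h import *;from bench import manip
where(manip.observe())
im,d=manip.get_image("side");cv2.imwrite("pics/s18.png",cv2.resize(im[220:320,230:360,::-1],None,fx=6,fy=6,interpolation=cv2.INTER_CUBIC))
E
```

```text
t 26.30 jig [  0.2 -24.3] z 69.7  toolyaw-err -0.0001 tilt [-0.     -0.0005] F(jig) [-0.7 -2.9] Fz 0.4 w 21.8
```

View pics/s18.png

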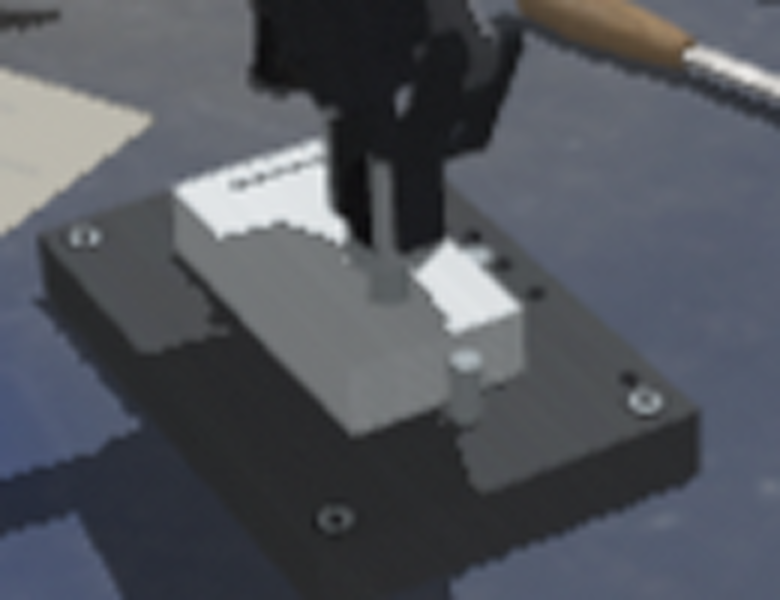

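The side crop shows the pin sunk further, with the flange near the plate, so the nose is in the bush. A side force of -3 N in y says to shift -0.6 mm. I'll relieve that and lower to the brake.

Call:
arm_command:
  deltas:
    - {"offset":[0,-0.06,0.1],"dr":[0,0,0]}
    - {"offset":[0,0,0.12],"dr":[0,0,0]}

```text
time: 26.6
eef_pos: [522.5, 10.3, 67.5]
ee_rot: [0.14, -3.138, -0.001]
force: [-1.2, -0.7, -0.0]
width: 22.2
```

Call:
arm_command:
  deltas:
    - {"offset":[0,0,0.12],"dr":[0,0,0]}

```text
time: 26.72
eef_pos: [522.5, 10.3, 66.2]
ee_rot: [0.14, -3.138, -0.0]
force: [-1.7, -0.3, 0.1]
width: 22.2
```

Call:
arm_command:
  deltas:
    - {"offset":[0,0,0.12],"dr":[0,0,0]}

```text
time: 26.85
eef_pos: [522.5, 10.3, 65.1]
ee_rot: [0.14, -3.138, -0.0]
force: [-2.0, 0.0, 0.8]
width: 22.2
```

```bash
python3 - <<'E'
from h import *;from bench import manip
where(manip.observe())
E
```

```text
t 26.85 jig [  0.2 -24.5] z 65.1  toolyaw-err -0.0003 tilt [-0.0001  0.0003] F(jig) [-2.   0.2] Fz 0.8 w 22.2
```

Call:
arm_command:
  deltas:
    - {"offset":[0.04,0,0.1],"dr":[0,0,0]}

```text
time: 26.98
eef_pos: [522.4, 10.3, 64.4]
ee_rot: [-0.14, 3.138, 0.0]
force: [-1.2, -0.5, 1.8]
width: 21.5
```

Call:
arm_command:
  deltas:
    - {"offset":[0,0,0.1],"dr":[0,0,0]}

```text
time: 27.1
eef_pos: [522.4, 10.3, 63.5]
ee_rot: [-0.14, 3.138, 0.0]
force: [-0.7, -0.6, 2.5]
width: 22.1
```

Call:
arm_command:
  deltas:
    - {"offset":[0,0,0.1],"dr":[0,0,0]}

```text
time: 27.22
eef_pos: [522.3, 10.3, 62.3]
ee_rot: [-0.14, 3.138, 0.0]
force: [0.0, -0.2, 2.2]
width: 22.1
```

```bash
python3 - <<'E'
from h import *;from bench import manip
where(manip.observe())
E
```

```text
t 27.23 jig [  0.  -24.5] z 62.3  toolyaw-err -0.0003 tilt [0.0004 0.0002] F(jig) [ 0.  -0.2] Fz 2.2 w 22.1
```

The pin is now in the brake (2 N, origin about 56). I'll release it so it centres itself and lift clear, then nudge the plates against the fence before pressing home.

Call:
arm_command:
  deltas:
    - {"offset":[0,0,0],"dr":[0,0,0]}
    - {"offset":[0,0,0],"dr":[0,0,0]}
    - {"offset":[0,0,0],"dr":[0,0,0]}
    - {"offset":[0,0,-1.5],"dr":[0,0,0]}
    - {"offset":[0,0,-3.0],"dr":[0,0,0]}
    - {"offset":[0,0,-2.5],"dr":[0,0,0]}
  jaw: 0.55

```text
time: 27.98
eef_pos: [522.5, 10.2, 134.5]
ee_rot: [-0.14, 3.137, -0.0]
force: [0.6, 0.0, -0.7]
width: 47.3
```

```bash
python3 - <<'E'
from h import *;from bench import manip
where(manip.observe())
im,d=manip.get_image("side");cv2.imwrite("pics/s19.png",cv2.resize(im[220:320,230:360,::-1],None,fx=6,fy=6,interpolation=cv2.INTER_CUBIC))
im,d=manip.get_image("wrist");cv2.imwrite("pics/w19.png",im[:,:,::-1])
E
```

```text
t 27.98 jig [  0.2 -24.6] z 134.5  toolyaw-err -0.0002 tilt [0.0018 0.    ] F(jig) [ 0.6 -0. ] Fz -0.7 w 47.3
```

View pics/s19.png

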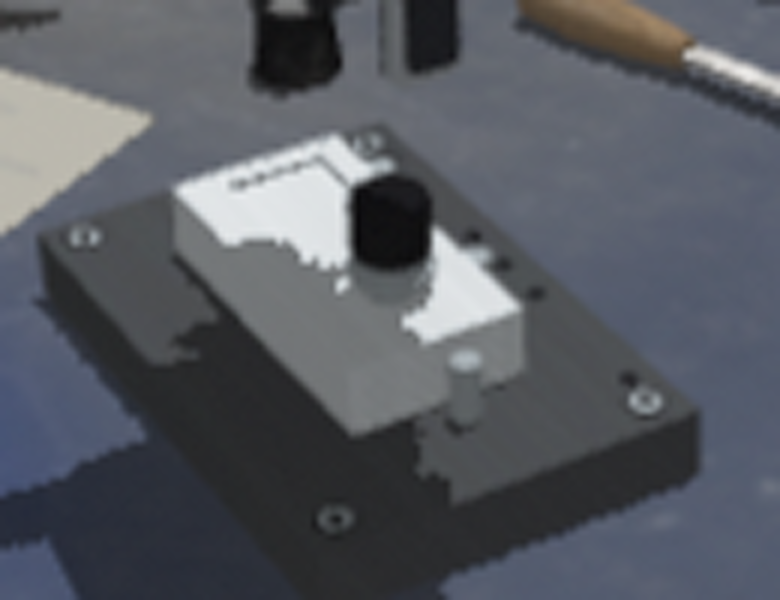

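View pics/w19.png

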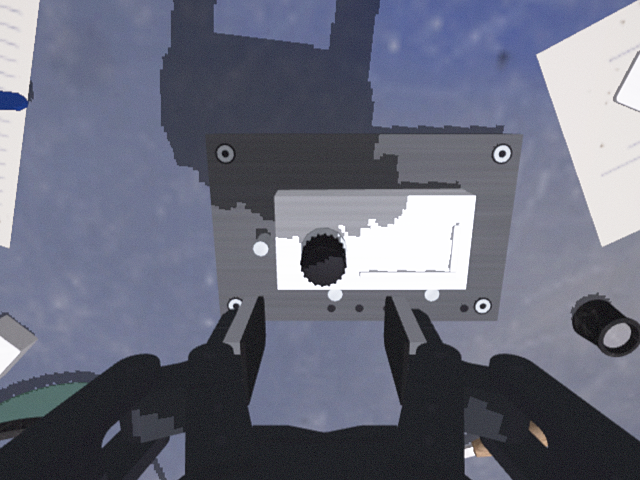

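Both views show the pin standing upright, knob at (323,259) in the wrist view, with its flange just above the top plate. The pack is near the dowels at (335,295) and (431,295). Next, a nudge against the fence.

Call:
arm_command:
  deltas:
    - {"offset":[2.9,1.9,0],"dr":[0,0,0]}
    - {"offset":[2.9,1.9,0],"dr":[0,0,0]}
    - {"offset":[0,0,4.0],"dr":[0,0,0]}
    - {"offset":[0,0,4.0],"dr":[0,0,0]}
    - {"offset":[0,0,2.0],"dr":[0,0,0]}
    - {"offset":[0,0,0.5],"dr":[0,0,0]}
    - {"offset":[0,0,0],"dr":[0,0,0]}
  jaw: 0

```text
time: 28.95
eef_pos: [461.1, 42.9, 27.5]
ee_rot: [-0.14, 3.138, 0.0]
force: [-0.3, 0.0, 0.9]
width: -0.1
```

```bash
python3 - <<'E'
from h import *;from bench import manip
where(manip.observe())
E
```

```text
t 28.95 jig [-58.   13.4] z 27.5  toolyaw-err -0.0002 tilt [0.0002 0.0001] F(jig) [-0.3  0.1] Fz 0.9 w -0.1
```

Contact was at about -42.5 before, so 13 mm quickly, then slow.

Call:
arm_command:
  deltas:
    - {"offset":[-0.4,0,0],"dr":[0,0,0]}
    - {"offset":[-0.4,0,0],"dr":[0,0,0]}
    - {"offset":[-0.18,0,0],"dr":[0,0,0]}
    - {"offset":[-0.18,0,0],"dr":[0,0,0]}
    - {"offset":[-0.18,0,0],"dr":[0,0,0]}
    - {"offset":[-0.12,0,0],"dr":[0,0,0]}

```text
time: 29.7
eef_pos: [475.6, 44.2, 27.2]
ee_rot: [0.14, -3.138, -0.0]
force: [-0.1, -0.1, 0.2]
width: -0.0
```

Call:
arm_command:
  deltas:
    - {"offset":[-0.1,0,0],"dr":[0,0,0]}

```text
time: 29.82
eef_pos: [476.6, 44.3, 27.2]
ee_rot: [0.14, -3.138, -0.0]
force: [1.3, 0.5, 0.5]
width: 0.3
```

Call:
arm_command:
  deltas:
    - {"offset":[-0.1,0,0],"dr":[0,0,0]}

```text
time: 29.95
eef_pos: [477.1, 44.4, 27.0]
ee_rot: [0.14, -3.137, -0.0]
force: [-3.8, -0.1, 3.5]
width: -0.0
```

Call:
arm_command:
  deltas:
    - {"offset":[-0.08,0,0],"dr":[0,0,0]}

```text
time: 30.08
eef_pos: [477.2, 44.4, 26.8]
ee_rot: [0.14, -3.135, 0.0]
force: [-8.3, -1.5, 4.1]
width: 0.0
```

```bash
python3 - <<'E'
from h import *;from bench import manip
where(manip.observe())
E
```

```text
t 30.07 jig [-41.9  13.5] z 26.8  toolyaw-err -0.0003 tilt [-0.0034 -0.0002] F(jig) [-8.4 -0.7] Fz 4.1 w 0.0
```

Call:
arm_command:
  deltas:
    - {"offset":[1.0,0,0],"dr":[0,0,0]}
    - {"offset":[0,0,-4.0],"dr":[0,0,0]}
    - {"offset":[0,0,-4.5],"dr":[0,0,0]}
    - {"offset":[-2.45,-1.9,0],"dr":[0,0,0]}
    - {"offset":[-2.45,-1.9,0],"dr":[0,0,0]}
    - {"offset":[0,0,0.8],"dr":[0,0,0]}
    - {"offset":[0,0,0],"dr":[0,0,0]}

```text
time: 30.95
eef_pos: [519.4, 10.3, 103.0]
ee_rot: [0.14, -3.136, -0.001]
force: [0.1, -0.1, 0.3]
width: -0.1
```

```bash
python3 - <<'E'
from h import *;from bench import manip
where(manip.observe())
im,d=manip.get_image("side");cv2.imwrite("pics/s20.png",cv2.resize(im[220:320,230:360,::-1],None,fx=6,fy=6,interpolation=cv2.INTER_CUBIC))
E
```

```text
t 30.95 jig [ -2.9 -24.2] z 103.0  toolyaw-err -0.0001 tilt [-0.0023  0.0004] F(jig) [ 0.1 -0.1] Fz 0.3 w -0.1
```

View pics/s20.png

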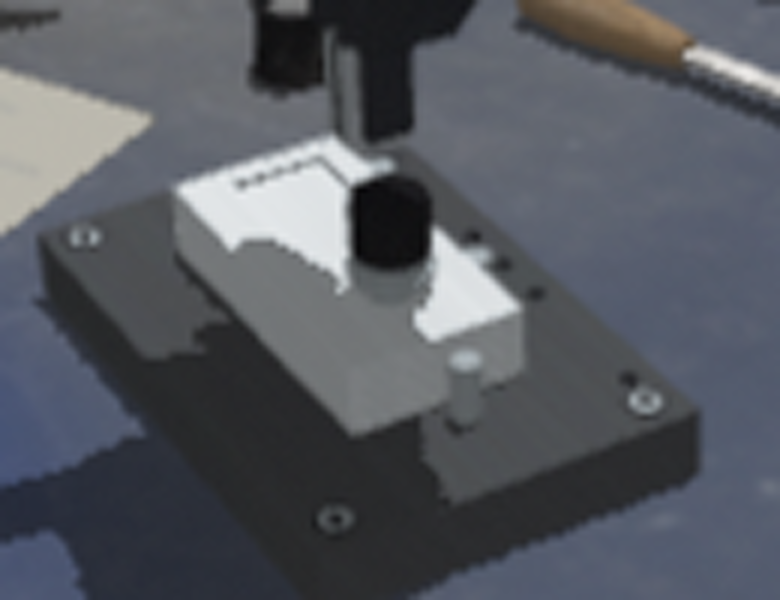

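The side crop shows the shut fingers just above and slightly behind the knob. I'll correct by 2 mm and press down slowly.

Call:
arm_command:
  deltas:
    - {"offset":[-0.15,0,0.4],"dr":[0,0,0]}
    - {"offset":[0,0,0.4],"dr":[0,0,0]}
    - {"offset":[0,0,0.2],"dr":[0,0,0]}
    - {"offset":[0,0,0.15],"dr":[0,0,0]}

```text
time: 31.5
eef_pos: [522.0, 10.3, 92.6]
ee_rot: [0.14, -3.138, -0.0]
force: [-0.7, -0.0, -0.1]
width: 0.1
```

```bash
python3 - <<'E'
from h import *;from bench import manip
where(manip.observe())
E
```

```text
t 31.50 jig [ -0.3 -24.5] z 92.6  toolyaw-err -0.0003 tilt [-0.      0.0001] F(jig) [-0.7  0.1] Fz -0.1 w 0.1
```

Call:
arm_command:
  deltas:
    - {"offset":[0,0,0.12],"dr":[0,0,0]}
    - {"offset":[0,0,0.12],"dr":[0,0,0]}
    - {"offset":[0,0,0.12],"dr":[0,0,0]}

```text
time: 31.88
eef_pos: [522.1, 10.2, 89.1]
ee_rot: [-0.14, 3.138, 0.0]
force: [-0.2, 0.6, -0.3]
width: 0.2
```

Call:
arm_command:
  deltas:
    - {"offset":[0,0,0.12],"dr":[0,0,0]}
    - {"offset":[0,0,0.12],"dr":[0,0,0]}

```text
time: 32.12
eef_pos: [522.1, 10.2, 86.6]
ee_rot: [-0.14, 3.138, 0.0]
force: [0.3, -0.4, -0.1]
width: -0.1
```

Call:
arm_command:
  deltas:
    - {"offset":[0,0,0.12],"dr":[0,0,0]}
    - {"offset":[0,0,0.12],"dr":[0,0,0]}

```text
time: 32.38
eef_pos: [522.2, 10.2, 84.4]
ee_rot: [-0.14, 3.138, 0.0]
force: [-0.3, -0.5, 1.4]
width: 0.1
```

Call:
arm_command:
  deltas:
    - {"offset":[0,0,0.12],"dr":[0,0,0]}
    - {"offset":[0,0,0.12],"dr":[0,0,0]}

```text
time: 32.62
eef_pos: [522.2, 10.2, 82.1]
ee_rot: [-0.14, 3.138, 0.0]
force: [-1.2, 0.1, 2.4]
width: 0.0
```

Call:
arm_command:
  deltas:
    - {"offset":[0,0,0.12],"dr":[0,0,0]}
    - {"offset":[0,0,0.12],"dr":[0,0,0]}

```text
time: 32.88
eef_pos: [522.1, 10.2, 79.4]
ee_rot: [-0.14, 3.138, 0.0]
force: [0.3, 0.3, 3.0]
width: -0.1
```

Call:
arm_command:
  deltas:
    - {"offset":[0,0,0.12],"dr":[0,0,0]}

```text
time: 33.0
eef_pos: [522.0, 10.2, 78.3]
ee_rot: [0.14, -3.138, -0.0]
force: [-4.6, 0.8, 9.9]
width: 0.1
```

Call:
arm_command:
  deltas:
    - {"offset":[0,0,0.08],"dr":[0,0,0]}

```text
time: 33.12
eef_pos: [522.0, 10.2, 78.2]
ee_rot: [0.14, -3.138, -0.0]
force: [-6.2, 0.8, 11.5]
width: -0.1
```

```bash
python3 - <<'E'
from h import *;from bench import manip
where(manip.observe())
E
```

```text
t 33.12 jig [ -0.3 -24.5] z 78.2  toolyaw-err -0.0002 tilt [-0.0003  0.0001] F(jig) [-6.1  1.3] Fz 11.5 w -0.1
```

The descent stopped at z 78.2 with 11.5 N against 3 N of brake drag, so the flange is bearing. I'll lift off and check.

Call:
arm_command:
  deltas:
    - {"offset":[0,0,0],"dr":[0,0,0]}
    - {"offset":[0,0,-0.5],"dr":[0,0,0]}
    - {"offset":[0,0,-3.0],"dr":[0,0,0]}
    - {"offset":[1.0,0,-4.0],"dr":[0,0,0]}
    - {"offset":[1.5,2.0,-2.0],"dr":[0,0,0]}
    - {"offset":[0,0,0],"dr":[0,0,0]}
    - {"offset":[0,0,0],"dr":[0,0,0]}

```text
time: 34.0
eef_pos: [495.2, 27.7, 171.5]
ee_rot: [0.14, -3.137, 0.0]
force: [-0.5, -0.5, -0.2]
width: 0.3
```

```bash
python3 - <<'E'
from h import *;from bench import manip
st=manip.observe();where(st)
cm=manip.camera_model("wrist");T=toolT(st)@cm["mount"]
iw,dw=manip.get_image("wrist");cv2.imwrite("pics/w21.png",iw[:,:,::-1]);np.savez("pics/w21.npz",d=dw,T=T,im=iw)
cv2.imwrite("pics/c21.png",cv2.resize(iw[190:330,240:500,::-1],None,fx=3,fy=3,interpolation=cv2.INTER_CUBIC))
im,d=manip.get_image("side");cv2.imwrite("pics/s21.png",cv2.resize(im[220:320,230:360,::-1],None,fx=6,fy=6,interpolation=cv2.INTER_CUBIC))
J=lambda x,y,z: np.r_[C+x*EX+y*EY,z]
for n,p in dict(a=J(35,-18,46),b=J(35,45,46),c=J(4,-65,46),f1=J(30,-50,49),f2=J(30,60,49)).items(): print(n,np.round(proj(cm,p,T),1))
E
```

```text
t 34.00 jig [-25.4  -4.8] z 171.5  toolyaw-err -0.0003 tilt [-0.0012 -0.0001] F(jig) [-0.5 -0.5] Fz -0.2 w 0.3
a [307.3 312.3]
b [391.  312.4]
c [242.5 273.6]
f1 [263.9 308. ]
f2 [412.2 308.1]
```

View pics/c21.png

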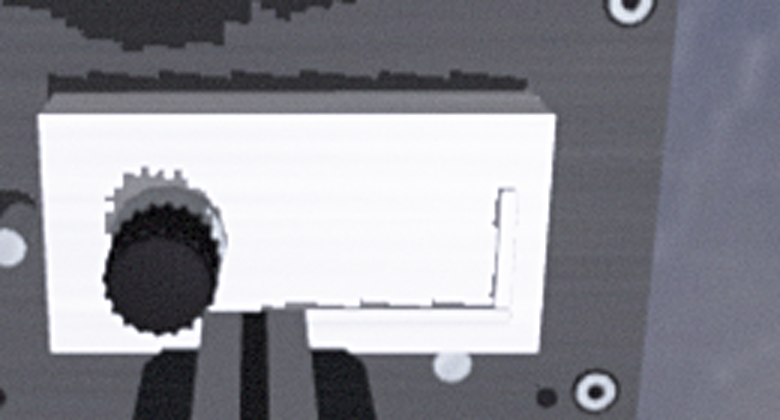

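View pics/s21.png

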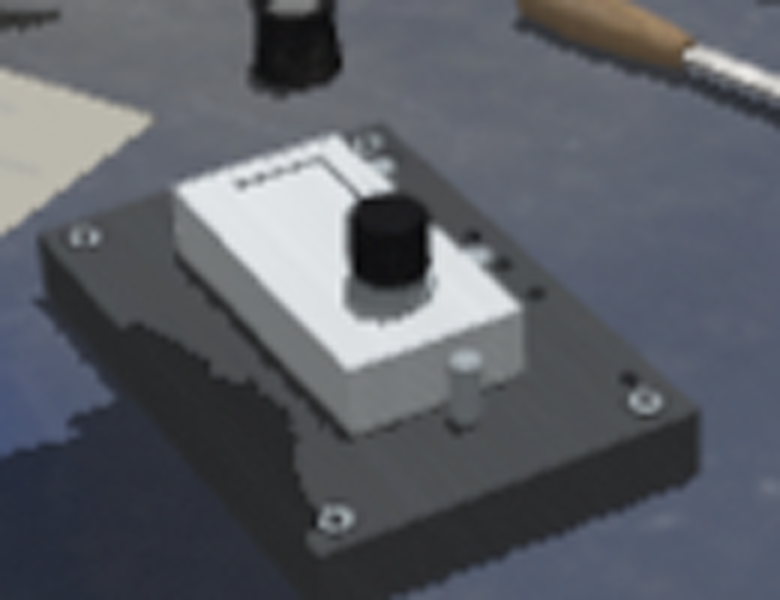

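```bash
python3 - <<'E'
from h import *;from bench import manip
z=np.load("pics/w21.npz");cm=manip.camera_model("wrist")
def P(u,v): 
    o,r=ray(cm,(u,v),z["T"]);return o+r*z["d"][v,u]
f=lambda us,vs: np.median([np.r_[jig(P(u,v)),P(u,v)[2]] for u in us for v in vs],axis=0).round(2)
print("knob",f(range(286,302),range(276,292)),"plate",f(range(330,380),range(240,270)),"plate near pin",f(range(262,272),range(240,280)))
g=z["im"].mean(2)
# far & near edge rows of top plate by column
for u in (262,268,350,365,380,400,410): 
    c=g[285:320,u]; print(u,"far",285+np.argmin(np.diff(c)), "near",215+np.argmax(np.diff(g[215:240,u])))
E
```

```text
knob [ -1.46 -24.94  78.72] plate [-11.91  16.08  49.39] plate near pin [ -8.19 -46.42  49.45]
262 far 307 near 227
268 far 307 near 227
350 far 305 near 227
365 far 307 near 227
380 far 307 near 227
400 far 307 near 227
410 far 307 near 227
```

```bash
python3 - <<'E'
from h import *;from bench import manip
z=np.load("pics/w21.npz");cm=manip.camera_model("wrist");J=lambda x,y,zz: np.r_[C+x*EX+y*EY,zz]
for x,y,zz in ((-30,30,49),(-30,30,41),(-30,30,33),(-30,30,25),(30,30,49)): print(x,zz,np.round(proj(cm,J(x,y,zz),z["T"]),1))
g=z["im"].mean(2)
for u in (265,300,340,380,405): print(u,g[212:232,u].round(0).astype(int))
cv2.imwrite("pics/c22.png",cv2.resize(z["im"][205:240,245:435,::-1],None,fx=4,fy=10,interpolation=cv2.INTER_CUBIC))
E
```

```text
-30 49 [374.7 229.5]
-30 41 [373.3 226.8]
-30 33 [372.  224.3]
-30 25 [370.8 221.8]
30 49 [371.7 308. ]
265 [ 91  97  95  67  49  50  48  48  67 112 130 126 129 130 122 134 246 254
 252 250]
300 [ 97  94  67  47  49  53  53  53  84 119 130 132 126 127 122 132 246 255
 252 251]
340 [102  72  51  45  50  49  52  51  81 122 129 129 130 128 128 133 249 255
 252 251]
380 [101 104  99  70  45  45  48  53  96 125 132 131 130 128 121 135 251 255
 252 252]
405 [103 104  98  75  45  48  47  55  97 119 137 134 125 130 123 136 252 255
 252 251]
```

View pics/c22.png

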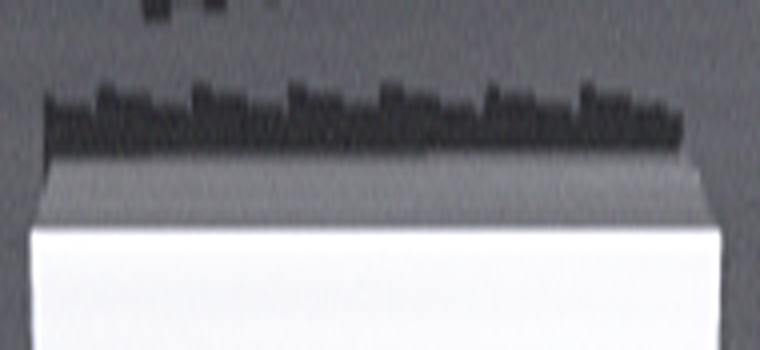

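The near side shows all three layers flush: top edge at row 227.6 and low edge at 220.4, within about 0.3 mm of prediction and parallel. The knob top is 29.3 mm above the plate, so the flange is flush. I'm handing in.

```bash
python3 - <<'E'
from bench import manip
print(manip.hand_in())
E
```

```text
the job is handed in; nothing more can be done
None
```

The job is handed in: the three plates are squared and pinned together, slid left along the fence to the bush, and the pin is pressed home. It took about 34 s of the 72 s.

**What I did**
- I squared the plates with pushes of about 7–8 N.
- I lowered the pin through all three and slid the pack about 6 mm to +y until the nose dropped into the bush.
- I eased the pin into the brake, let go, and nudged the plates back to the fence with 8 N.
- I pressed the knob until it stopped at z 78.2 with 11.5 N, against about 3 N of brake drag.

**Last checks**
- **Flange:** the knob top is 29.3 mm above the top plate, where 29 mm is flush.
- **Fence:** the plates' long edge is parallel to the dowel line and within about a pixel of where it should be. The layers are flush to about 0.3 mm.
- **Clear:** the gripper was about 90 mm above the knob at hand-in. I never touched the look-alikes or other items.

**What went wrong on the way**
- The first end-stop push did not move the lowest plate, which stayed about 5 mm out. My first try with the pin also started about 2 mm off in x, so it jammed and the arm read 20.9 N down. That is just over the 20 N advised for the arm; with the plates' weight about 25 N on the jig, under its 45 N limit.
- I withdrew the pin and pushed the lowest plate home with the gripped pin's shank (6.7 N). I then re-aligned using the depth image.
- During the final press the tool also pushed about 6 N sideways on the knob, towards the fence; the plates had not moved.
- The wrist camera disagreed with the jig position I had worked out by 1–2 mm, so I aligned the pin to the hole within one image.

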